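# Make up the setting orders

## Task

Slide the stone tray's clear cover fully open and set each stone that is there, stone upwards, in the dish of the order holder of its colour. Draw each plaque upright out of the storage block by its top edge and stand it fully home in the slot of the holder of its colour. Slide the cover shut again once the tray is empty, keep the plaques upright throughout, and do not disturb the bowl, the bottle or the hammer.

Things in the scene. Friction and masses are not known exactly. Their poses are not given: they have to be found in the camera images.
- plaque_turquoise_center (a point): Brass plaque with turquoise blue-green band along its top edge and turquoise blue-green spot on both faces; a plate 8 mm thick (its x), 80 mm wide (its y), 76 mm tall (its z, up), 0.13 kg; the same from both sides. This point is its centre, half-way up: 38 mm below the top edge. It starts standing in a saw cut of the storage block, which hides its lowest 34 mm. May be absent.
- plaque_coral_center (a point): Brass plaque with coral red band along its top edge and coral red spot on both faces; a plate 8 mm thick (its x), 80 mm wide (its y), 76 mm tall (its z, up), 0.13 kg; the same from both sides. This point is its centre, half-way up: 38 mm below the top edge. It starts standing in a saw cut of the storage block, which hides its lowest 34 mm. May be absent.
- plaque_amber_center (a point): Brass plaque with amber yellow band along its top edge and amber yellow spot on both faces; a plate 8 mm thick (its x), 80 mm wide (its y), 76 mm tall (its z, up), 0.13 kg; the same from both sides. This point is its centre, half-way up: 38 mm below the top edge. It starts standing in a saw cut of the storage block, which hides its lowest 34 mm. May be absent.
- stone_turquoise_center (a point): Turquoise blue-green stone in a round copper mount: a copper cylinder 30 mm across and 22 mm tall with a low stone dome on top (seen only, up to 30 mm), 0.04 kg. This point lies on its axis 13 mm above its underside; its z points up out of the stone. It starts in a compartment of the tray. May be absent.
- stone_coral_center (a point): Coral red stone in a round copper mount: a copper cylinder 30 mm across and 22 mm tall with a low stone dome on top (seen only, up to 30 mm), 0.04 kg. This point lies on its axis 13 mm above its underside; its z points up out of the stone. It starts in a compartment of the tray. May be absent.
- stone_amber_center (a point): Amber yellow stone in a round copper mount: a copper cylinder 30 mm across and 22 mm tall with a low stone dome on top (seen only, up to 30 mm), 0.04 kg. This point lies on its axis 13 mm above its underside; its z points up out of the stone. It starts in a compartment of the tray. May be absent.
- slot_turquoise (a point): Order holder with turquoise blue-green ends: fixed wooden slot block. This point is the middle of the slot's floor, 6 mm above the bench. The slot runs along this frame's y; it is 12 mm wide (x), 96 mm long, and its walls reach 30 mm above this floor, the top 10 mm flared to 26 mm; outside the block is 44 mm by 112 mm. The dish lies towards -x.
- dish_turquoise (a point): Shallow square dish of the same holder with turquoise blue-green floor, 70 mm inside, brass lip 6 mm high and 5 mm thick. This point is the middle of its floor, 6 mm above the bench, 70 mm along -x from the slot point, same axes.
- slot_coral (a point): Order holder with coral red ends: fixed wooden slot block. This point is the middle of the slot's floor, 6 mm above the bench. The slot runs along this frame's y; it is 12 mm wide (x), 96 mm long, and its walls reach 30 mm above this floor, the top 10 mm flared to 26 mm; outside the block is 44 mm by 112 mm. The dish lies towards -x.
- dish_coral (a point): Shallow square dish of the same holder with coral red floor, 70 mm inside, brass lip 6 mm high and 5 mm thick. This point is the middle of its floor, 6 mm above the bench, 70 mm along -x from the slot point, same axes.
- slot_amber (a point): Order holder with amber yellow ends: fixed wooden slot block. This point is the middle of the slot's floor, 6 mm above the bench. The slot runs along this frame's y; it is 12 mm wide (x), 96 mm long, and its walls reach 30 mm above this floor, the top 10 mm flared to 26 mm; outside the block is 44 mm by 112 mm. The dish lies towards -x.
- dish_amber (a point): Shallow square dish of the same holder with amber yellow floor, 70 mm inside, brass lip 6 mm high and 5 mm thick. This point is the middle of its floor, 6 mm above the bench, 70 mm along -x from the slot point, same axes.
- rack_top (a point): Fixed dark wooden storage block, 190 mm (x) by 110 mm (y), 42 mm high; this point is the middle of its top. Three saw cuts run along its y at x = -60, 0 and +60 mm, each 11 mm wide, 34 mm deep and open at both ends; the plaques stand in them with their y along the cuts.
- tray_center (a point): Fixed tray with three compartments in a row along its y, 65 mm pitch, 116 mm long in x; this point is the middle of its inner floor, 4 mm above the bench. The dividers and the two walls across x are only 8 mm above the floor; the two end walls across y (inner faces at y = +-100 mm) reach 36 mm above the floor.
- cover (a joint): How far the tray's clear flat sliding cover is open, in m: 0 shut, 0.14 fully open; it slides along the tray's +x (away from the robot), with about 1 N of friction, and stays where it is left. It lies with its top 43 mm above the bench; there is a stop at either end.
- cover_handle (a point): Middle of the cover's black upright handle bar: 12 mm thick (along the tray's x), 70 mm long (y), 24 mm tall, standing on the cover; this point is 55 mm above the bench, the bar's top 67 mm. It moves with the cover; same axes as the tray.
- bowl: Bystander: small brass bowl, 84 mm across, 35 mm high; origin under its middle.
- bottle: Bystander: amber glass bottle, 52 mm across, 100 mm high; origin under its middle.
- hammer: Bystander: hammer lying on the bench beyond the holders, about 0.3 m long, under 40 mm high.
Mind the look-alikes: they are no part of the job. What is shaped like the part that bears slot_coral but pink or purple is not meant.

How it is judged:
On the way, in this order (a step that is already met when the one before it is completed fails the run):
1. the tray's cover is slid fully open (more than 125 mm) (value of joint cover above 0.125 m), for 0.2 s.
2. every stone there is out of the tray and the cover is shut again (within 12 mm) (value of joint cover below 0.012 m and (x of stone_turquoise_center in the frame of tray_center above 0.06 m or y of stone_turquoise_center in the frame of tray_center above 0.1 m or x of stone_turquoise_center in the frame of tray_center below -0.06 m or y of stone_turquoise_center in the frame of tray_center below -0.1 m) and (x of stone_coral_center in the frame of tray_center above 0.06 m or y of stone_coral_center in the frame of tray_center above 0.1 m or x of stone_coral_center in the frame of tray_center below -0.06 m or y of stone_coral_center in the frame of tray_center below -0.1 m) and (x of stone_amber_center in the frame of tray_center above 0.06 m or y of stone_amber_center in the frame of tray_center above 0.1 m or x of stone_amber_center in the frame of tray_center below -0.06 m or y of stone_amber_center in the frame of tray_center below -0.1 m)), for 0.2 s.
At the end, for the whole second after the job is handed in: Every plaque that is there stands in the slot of its colour's holder, on the slot floor (within 4 mm), upright within 0.25 rad; every stone that is there lies flat on the floor of its colour's dish, stone up, its axis within 31 mm of the dish's middle; the cover is shut to within 12 mm (x of plaque_turquoise_center in the frame of slot_turquoise between -0.008 and 0.008 m and y of plaque_turquoise_center in the frame of slot_turquoise between -0.014 and 0.014 m and z of plaque_turquoise_center in the frame of slot_turquoise between 0.03 and 0.042 m and angle between each of plaque_turquoise_center, stone_turquoise_center, plaque_coral_center, stone_coral_center, plaque_amber_center, stone_amber_center's own z axis and vertical below 0.25 rad and horizontal distance between stone_turquoise_center and dish_turquoise below 0.031 m and z of stone_turquoise_center in the frame of dish_turquoise below 0.017 m and x of plaque_coral_center in the frame of slot_coral between -0.008 and 0.008 m and y of plaque_coral_center in the frame of slot_coral between -0.014 and 0.014 m and z of plaque_coral_center in the frame of slot_coral between 0.03 and 0.042 m and horizontal distance between stone_coral_center and dish_coral below 0.031 m and z of stone_coral_center in the frame of dish_coral below 0.017 m and x of plaque_amber_center in the frame of slot_amber between -0.008 and 0.008 m and y of plaque_amber_center in the frame of slot_amber between -0.014 and 0.014 m and z of plaque_amber_center in the frame of slot_amber between 0.03 and 0.042 m and horizontal distance between stone_amber_center and dish_amber below 0.031 m and z of stone_amber_center in the frame of dish_amber below 0.017 m and value of joint cover below 0.012 m); the robot touches nothing.
It fails at once if the bowl is disturbed (moved more than 40 mm) (distance of bowl from where it was at the start of the episode above 0.04 m).
It fails at once if the bottle is disturbed (moved more than 40 mm) (distance of bottle from where it was at the start of the episode above 0.04 m).
It fails at once if the hammer is disturbed (moved more than 40 mm) (distance of hammer from where it was at the start of the episode above 0.04 m).
It fails at once if a plaque is tipped over (more than 0.7 rad) (angle between any of plaque_turquoise_center, plaque_coral_center, plaque_amber_center's own z axis and vertical above 0.7 rad).
Of plaque_turquoise, plaque_coral, plaque_amber only 2 to 3 are there at a start; the rules pass over those that are not, and their reading is None.
Of stone_turquoise, stone_coral, stone_amber only 2 to 3 are there at a start; the rules pass over those that are not, and their reading is None.
At some moment in a run one of stone_turquoise, stone_coral, stone_amber may be knocked a few centimetres aside while the robot is not near it.
It also fails if it takes over 210 s, if anything falls off the work surface, if the arm or the gripper's body presses on something with over 40 N, if the wrist force passes 120 N, or if a joint passes its speed limit or range.

## Robot

A 7-joint arm with a two-finger parallel gripper is mounted at the origin on the work surface. World frame = base frame: x ahead of the robot, y to its left, z up, the work surface at z = 0. Lengths are in m, angles in rad, forces in N, time in s.
With the tool pointing down it reaches from about 0.35 to 0.9 m from the base axis. Payload 8.1 kg.
Tool frame: the origin (TCP) lies midway between the tips of the shut fingers; the grasp point (between the pads) lies 19 mm behind it; z points along the fingers, y is the line along which they close (so a half turn about z gives the same grasp; the last joint's range is limited). The gripper opens to 92 mm and grips with 3 to 60 N. Pads are 19 mm wide; open, the fingers measure 130 mm over their backs; the gripper's body (75 mm by 190 mm) begins 47 mm behind the grasp point.
Start: joints at [-1.213, 0.434, 0.025, 1.573, -0.012, 1.134, -0.075], TCP at [0.278, 0.56, 0.201] pointing down, gripper open.
Joint ranges: [-2.62, 2.62], [-0.44, 2.09], [-1.27, 1.32], [0.08, 2.57], [-1.32, 4.46], [0.12, 2], [-2.74, 2.74]. Speed limits (rad/s): [2.22, 2.22, 3.01, 3.01, 3.14, 3.14, 3.14].

## Interface

Orientations are given as a rotation vector (axis times angle).
In Python, from cell import arm gives the robot as it stands.
- The arm moves only by the tool move_arm, never from a script. Its argument "motion" is a list of rows, each an object of numbers: "tx", "ty", "tz": the shift along the tool's x, y, z normalised to -1 to 1, where 1 is 1000 mm; "twist": the turn about the tool's z normalised to -1 to 1, where 1 is pi/2 rad. In form: [{"tx": .., "ty": .., "tz": .., "twist": ..}, ...]. A call has 1 to 12 rows; each row shifts and turns the commanded pose from where the row before left it, along the tool's axes as they then stand; what a row does not reach is not made up. A row lasts 1/10 s, in which the tool goes at most 50 mm and 8.59 degrees, less where a joint would pass 70% of its speed; a pose out of reach is approached as far as the arm can. A call with a number of a shift or a turn outside -1 to 1 is refused whole. A call with a gripper value outside its range is refused whole. "gripper" is the gripper's target within -1 to 1 (shut at 1, half-way at 0, fully open at -1), set as the call begins (left out, the last holds). The fingers move at their own pace and stop on an object; "squeeze" is the grip in N (left out, the last holds). Time passes only in rows, so rows that do not move let the fingers close. It gives the time, the measured TCP pose, the force, the opening and the grip force at its end, in the units of the state.
- arm.observe(): the state, without advancing time (a new reading comes with each control period).
- arm.get_image(name): name is "side" or "top"; returns the picture (420x560x3 uint8, red, green, blue); there is no depth.
- arm.calibration(name): a dict with "K" (3x3 intrinsics, pixels), "T" (4x4, takes a point from camera to world coordinates). Camera axes: x right, y down, z forward; pixel columns grow to the right and rows downward; lengths in m; the calibration is good to about 2 mm. A picture is of the moment at which its call begins. calibration takes no time and is no camera call.
- arm.sign_off(): hands the job in; it is judged then, once.
Trained networks look in the newest picture that a camera, given by its name, has taken for a name from the list of things; names that differ only in an ending like _2 or _b are one class to them, and where a whole thing is asked for, a point or a joint stands for the part that bears it (a point fixed in the world has none). Each returns a list of dicts, best first, with "conf" (0 to 1); they miss things now and then, are a little off and sometimes report something else, mostly with a low value. They report only what shows in the picture. A call takes as long as a camera call. They do not tell look-alikes from the thing itself.
- arm.look_for(camera, query): "point" ([column, row] as shares, 0 to 1, of the picture: columns of its width, rows of its height, amid what is visible of it).
- arm.regions_of(camera, query): "region" (420x560 bool, what is visible of it) and "point" ([column, row] as shares, 0 to 1, of the picture: columns of its width, rows of its height, amid what is visible of it).
- arm.place_of(camera, query): "point" ([column, row] as shares, 0 to 1, of the picture: columns of its width, rows of its height: a listed point, or the origin of a listed thing).
The state is a dict: "clock": time; "joints": joint angles; "dq": joint speeds; "joint_efforts": joint torques, N m; "position": TCP position; "ee_rot": TCP orientation; "force": force on the tool from outside, world axes, zero at the start; "ft_torque": the same for the moment, N m; "width": opening from 0.0 (shut) to 1.0 (fully open); "gripper_force": force on a finger pad.
Only numpy, scipy, OpenCV 4.12 (cv2) and the standard library are available. Lean on these libraries where they do the work, as an engineer would, in place of code of your own. Each camera call takes 0.05 s, during which the arm holds its last target. There are 200 camera calls.

## Working session

There is one attempt and no reset: what is moved stays moved. The work goes in short steps, Python scripts to look and compute and a tool call to move; the robot and the scene stay as the last step left them, time stands still between calls to the robot, and variables do not carry over. Pictures are saved under pics/ and viewed, at most 14 in all, crops included, and the job is handed in when it is done.

Besides the shell and the picture viewer there is one more tool, called after "Emit:" as a command line: name --argument value ..., lists and objects as JSON in quotes. move_arm: Moves the arm, as the interface text tells. Scaled input: -1 to 1 covers 1000 mm each way for a shift and pi/2 rad each way for a turn. Its arguments: {"type":"object","properties":{"motion":{"type":"array","items":{"type":"object","properties":{"tx":{"type":"number"},"ty":{"type":"number"},"tz":{"type":"number"},"twist":{"type":"number"}}}},"gripper":{"type":"number"},"squeeze":{"type":"number"}},"required":["motion"]}

```bash
ls; mkdir -p pics
python3 - <<'E'
from cell import arm
import cv2,numpy as np
np.set_printoptions(precision=4,suppress=True)
for n in("top","side"):
    im=arm.get_image(n); cv2.imwrite(f"pics/{n}0.png",im[:,:,::-1])
    c=arm.calibration(n); print(n,c["K"],c["T"])
print(arm.observe())
E
```

```text
pics
top [[526.2105   0.     281.609 ]
 [  0.     526.2105 206.3967]
 [  0.       0.       1.    ]] [[-0.0067 -0.9931  0.1171  0.4061]
 [-1.      0.0074  0.0053  0.0165]
 [-0.0062 -0.1171 -0.9931  1.406 ]
 [ 0.      0.      0.      1.    ]]
side [[429.3141   0.     277.5731]
 [  0.     429.3141 211.2409]
 [  0.       0.       1.    ]] [[ 0.7141 -0.4312  0.5514 -0.1311]
 [-0.7    -0.433   0.5679 -0.7171]
 [-0.0061 -0.7916 -0.6111  0.8601]
 [ 0.      0.      0.      1.    ]]
{'clock': 0.1, 'joints': array([-1.2126,  0.4351,  0.025 ,  1.574 , -0.0116,  1.134 , -0.0751]), 'dq': array([ 0.0005, -0.0011,  0.0006, -0.0021, -0.0008, -0.0022,  0.0012]), 'joint_efforts': array([  0.0025, -66.9123,   0.9873, -31.5142,  -0.0605,   0.0374,
         0.    ]), 'position': array([0.2778, 0.5593, 0.2003]), 'ee_rot': array([-0.7176, -3.0583,  0.0022]), 'force': array([ 0.2064, -0.329 , -0.3108]), 'ft_torque': array([0.0642, 0.0284, 0.0519]), 'gripper_force': 0.0, 'width': 1.0031690000355888}
```

View pics/top0.png

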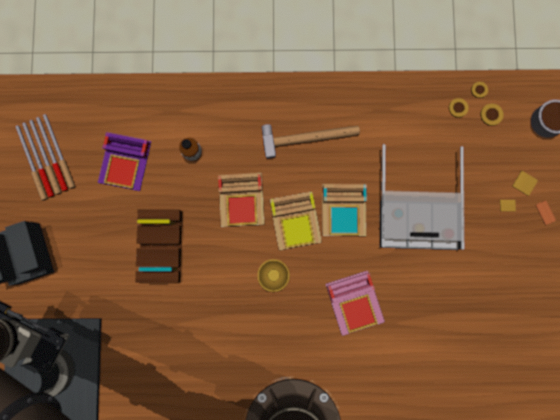

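View pics/side0.png

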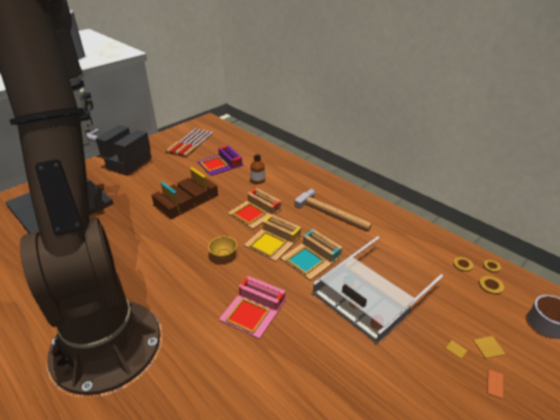

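Top view: the block is at (160,245) with amber (153,221) and turquoise (155,269) plaques. The true holders are coral (241,198), amber (296,222) and turquoise (345,208). Tray is at (423,218) with its handle at (424,235). The pink and purple holders are decoys.

```bash
cat > h.py <<'E'
from cell import arm
import numpy as np,cv2
from scipy.spatial.transform import Rotation as R
np.set_printoptions(precision=4,suppress=True)
C={n:arm.calibration(n) for n in("top","side")}
def ray(n,px):
    K,T=C[n]["K"],C[n]["T"]; d=T[:3,:3]@np.linalg.inv(K)@np.array([px[0],px[1],1.]); return T[:3,3],d/np.linalg.norm(d)
def tri(a,b):
    A=np.zeros((3,3));v=np.zeros(3);rs=[ray("top",a),ray("side",b)]
    for o,d in rs: P=np.eye(3)-np.outer(d,d);A+=P;v+=P@o
    p=np.linalg.solve(A,v); return p,max(np.linalg.norm((np.eye(3)-np.outer(d,d))@(p-o)) for o,d in rs)
def atz(n,px,z):
    o,d=ray(n,px); return o+d*(z-o[2])/d[2]
def proj(n,p):
    T=C[n]["T"];q=C[n]["K"]@(T[:3,:3].T@(np.array(p)-T[:3,3]));return q[:2]/q[2]
def pts(n,q,fn="place_of"):
    return [(np.array(r["point"])*[560,420],round(r["conf"],2)) for r in getattr(arm,fn)(n,q)]
def pose():
    s=arm.observe();M=R.from_rotvec(s["ee_rot"]).as_matrix();return s,M
def delta(target,yaw=None):
    "shift in tool axes to target TCP (m) and twist (units); yaw = world angle of tool y (mod pi)"
    s,M=pose();d=M.T@(np.array(target)-s["position"]);tw=0
    if yaw is not None:
        cur=np.arctan2(M[1,1],M[0,1]);e=(yaw-cur+np.pi/2)%np.pi-np.pi/2;tw=-e/(np.pi/2)
    print("pos",s["position"],"clk",s["clock"],"y-yaw",np.arctan2(M[1,1],M[0,1]),"tool d",d,"twist",tw,"j",s["joints"]);return d,tw
E
python3 - <<'E'
from h import *
for n in C: arm.get_image(n)
for q in["plaque_turquoise_center","plaque_coral_center","plaque_amber_center","stone_turquoise_center","stone_coral_center","stone_amber_center","slot_turquoise","dish_turquoise","slot_coral","dish_coral","slot_amber","dish_amber","rack_top","tray_center","cover_handle","bowl","bottle"]:
    a,b=pts("top",q),pts("side",q)
    print(q,[(x[0].round(1).tolist(),x[1]) for x in a[:3]],[(x[0].round(1).tolist(),x[1]) for x in b[:3]])
    l=[(tri(x[0],y[0])) for x in a[:3] for y in b[:3]]
    for p,e in l:
        if e<.008: print("    ",p,round(e,4))
s,M=pose();print(M)
im=cv2.imread("pics/top0.png")[130:260,370:480];im2=cv2.imread("pics/side0.png")[230:340,300:450]
cv2.imwrite("pics/c1.png",np.hstack([cv2.resize(im,(400,473),interpolation=2),cv2.resize(im2,(400,473),interpolation=2)]))
E
```

```text
plaque_turquoise_center [([159.2, 268.0], 0.69)] [([168.7, 195.9], 0.53)]
     [0.4072 0.3395 0.0517] 0.0025
plaque_coral_center [] []
plaque_amber_center [([157.0, 220.9], 0.67)] [([197.0, 181.9], 0.67)]
     [0.5278 0.3503 0.0442] 0.0038
stone_turquoise_center [([420.4, 224.8], 0.24)] [([357.0, 300.7], 0.74), ([166.4, 196.7], 0.38)]
     [ 0.5162 -0.3407  0.0159] 0.0029
stone_coral_center [([158.9, 267.3], 0.72), ([345.1, 220.1], 0.58)] [([331.9, 213.6], 0.66), ([376.8, 324.5], 0.42)]
stone_amber_center [] [([353.4, 299.0], 0.55)]
slot_turquoise [([342.9, 197.0], 0.9)] [([321.4, 251.9], 0.75), ([377.0, 325.5], 0.72)]
     [ 0.5988 -0.1436 -0.0021] 0.0031
dish_turquoise [([343.8, 219.8], 0.68)] [([306.2, 260.6], 0.59)]
     [ 0.5353 -0.143   0.006 ] 0.0019
slot_coral [([348.3, 288.3], 0.85), ([126.3, 145.4], 0.78), ([344.3, 218.5], 0.68)] [([266.3, 293.5], 0.84), ([228.4, 160.1], 0.81), ([266.4, 204.1], 0.8)]
     [ 0.7411  0.4495 -0.0016] 0.0027
dish_coral [([243.2, 214.4], 0.97), ([122.7, 172.0], 0.97)] [([244.7, 317.4], 0.97), ([249.0, 214.3], 0.73)]
     [0.5525 0.1238 0.0148] 0
[... 185 characters left out ...]
7)]
     [ 0.5121 -0.0168  0.0198] 0.0066
rack_top [([155.7, 246.7], 0.87)] [([182.1, 189.4], 0.61)]
     [0.4635 0.3506 0.0441] 0.0008
tray_center [([420.5, 225.3], 0.68), ([300.6, 230.3], 0.38)] [([357.4, 302.2], 0.6)]
     [ 0.5156 -0.3423  0.0121] 0.0024
cover_handle [([242.3, 214.1], 0.65), ([421.7, 238.3], 0.63)] [([352.6, 293.1], 0.82), ([277.7, 228.3], 0.4)]
     [ 0.4834 -0.3359  0.0649] 0.0051
bowl [([274.0, 272.6], 0.66), ([240.5, 213.2], 0.63)] [([223.0, 256.4], 0.58)]
     [ 0.3924  0.0475 -0.0098] 0.0034
bottle [([189.0, 152.5], 0.57)] [([259.7, 181.5], 0.77)]
     [ 0.7307  0.2737 -0.0147] 0.0073
[[-0.8957  0.4447  0.    ]
 [ 0.4447  0.8957  0.    ]
 [ 0.      0.     -1.    ]]
```

View pics/c1.png

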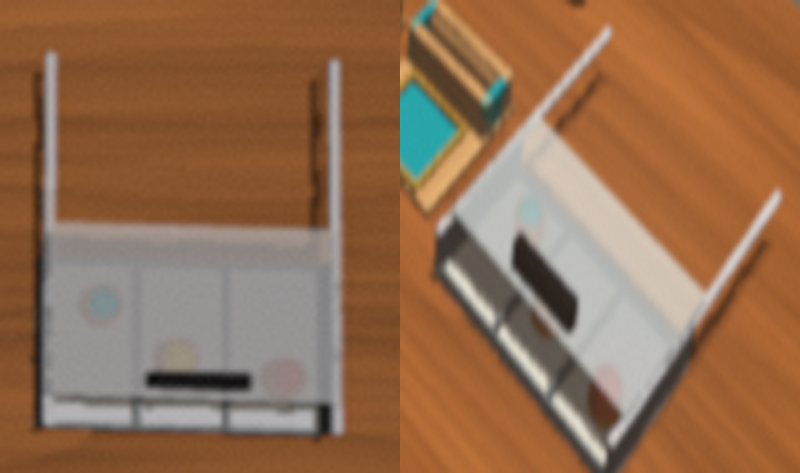

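All three stones show through the cover, near (398,213) turquoise, (419,228) amber and (448,234) coral in the top view; there is no coral plaque. I'll refine positions by colour.

```bash
cat >> h.py <<'E'
def hsv(im): return cv2.cvtColor(im,cv2.COLOR_RGB2HSV)
RNG={"coral":((0,150,120),(8,255,255)),"amber":((22,140,120),(34,255,255)),"turquoise":((84,110,90),(100,255,255))}
def blobs(im,col,lo=12):
    m=cv2.inRange(hsv(im),*[np.array(v) for v in RNG[col]])
    n,l,st,ce=cv2.connectedComponentsWithStats(m)
    return [(ce[i],st[i],(l==i)) for i in range(1,n) if st[i][4]>=lo]
def rect(mask,n,z):
    "world centre, size and long-axis yaw of a blob on plane z"
    c=np.argwhere(mask)[:,::-1].astype(float); w=np.array([atz(n,p,z)[:2] for p in c]);(x,y),s,a=cv2.minAreaRect((w*1000).astype(np.float32))
    if s[0]<s[1]: s=s[::-1];a+=90
    return np.array([x,y])/1000,np.array(s).round(0),(a+90)%180-90
E
python3 - <<'E'
from h import *
im={n:arm.get_image(n) for n in C}
for col in RNG:
    for n in C:
        for ce,st,m in blobs(im[n],col):
            print(col,n,ce.round(1),st[:5], *rect(m,n,.006 if st[4]>150 else .084))
# black handle / top
g=hsv(im["top"]);m=((g[:,:,2]<45)*255).astype(np.uint8);m[:, :370]=0;m[:,480:]=0;m[:225]=0;m[245:]=0
n,l,st,ce=cv2.connectedComponentsWithStats(m)
for i in range(1,n):
    if st[i][4]>20:print("handle",ce[i],st[i],rect(l==i,"top",.067))
for px in[(397.8,213.3)]: print(atz("top",px,.03))
print(atz("top",(419,228.2),.03),atz("top",(448.1,234),.03))
E
```

```text
coral top [105.1 139.9] [103 136   5   8  22] [0.7378 0.4764] [19.  7.] -16.410507202148438
coral top [143.9 147.4] [143 145   3   6  14] [0.7168 0.3759] [13.  5.] 1.3609453439712524
coral top [121.2 171. ] [107 157  29  29 601] [0.6709 0.4574] [67. 67.] -11.350044250488281
coral top [ 58.8 176.2] [ 52 163  14  28 144] [0.6446 0.5921] [77. 13.] 23.11280632019043
coral top [ 44.8 181.9] [ 38 169  14  28 145] [0.6295 0.6269] [77. 13.] 23.290205001831055
coral top [259.1 180.5] [257 175   5  11  35] [0.6298 0.0808] [27.  8.] 7.9501800537109375
coral top [219.3 183.2] [218 179   4  10  32] [0.6218 0.1812] [23.  8.] 0.4285888671875
coral top [241.3 209.4] [229 197  26  26 619] [0.5638 0.1322] [67. 66.] 2.9677491188049316
coral top [370.  280.3] [368 275   6  11  33] [ 0.376  -0.1946] [25.  9.] 17.161909103393555
coral top [331.1 293.6] [329 290   5   8  21] [ 0.3437 -0.0978] [18.  6.] 17.705825805664062
coral top [358.1 313. ] [343 297  31  32 664] [ 0.2892 -0.1739] [67. 66.] 17.60820960998535
coral side [176.4 147. ] [170 142  13  10  47] [0.5795 0.5446] [74. 18.] 28.20009422302246
coral
[... 1818 characters left out ...]
[20.  5.] -1.4442214965820312
turquoise top [344.1 219.7] [332 208  25  25 608] [ 0.5336 -0.1424] [65. 64.] -1.024566650390625
turquoise top [154.8 268.5] [139 267  33   4 128] [0.408 0.341] [80.  7.] 89.61780548095703
turquoise side [168.6 188. ] [162 183  14  10  39] [0.4087 0.3393] [73. 11.] 89.30292510986328
turquoise side [335.9 250.7] [334 249   5   5  15] [ 0.559  -0.2261] [18.  6.] 7.012389659881592
turquoise side [305.  259.5] [290 250  30  21 348] [ 0.5383 -0.138 ] [64. 63.] 89.51496124267578
handle [423.5385 234.1923] [411 233  27   4  78] (array([ 0.4902, -0.3378]), array([66.,  8.]), 86.72286987304688)
[ 0.5478 -0.2811  0.03  ]
[ 0.5082 -0.3352  0.03  ] [ 0.4925 -0.4105  0.03  ]
```

Emit:
move_arm --motion '[{"twist": 0.0884}, {"twist": 0.0884}, {"twist": 0.0884}, {"twist": 0.0884}, {"twist": 0.0884}, {"twist": 0.0884}, {"twist": 0.0884}, {"twist": 0.0884}]' --gripper -0.1

```text
invalid input
```

Run:
```python
from h import *
print(pose()[1])
delta([.488,-.338,.2],0)
```

```text
[[-0.8957  0.4447  0.    ]
 [ 0.4447  0.8957  0.    ]
 [-0.      0.     -1.    ]]
pos [0.2779 0.5598 0.201 ] clk 2.0 y-yaw 1.1099532307796398 tool d [-0.5874 -0.7107  0.001 ] twist 0.7066181731175958 j [-1.2126  0.4345  0.025   1.5732 -0.0116  1.134  -0.0751]
```

Emit:
move_arm --motion '[{"tx": 0, "ty": 0, "tz": 0, "twist": 0.088}, {"tx": 0, "ty": 0, "tz": 0, "twist": 0.088}, {"tx": 0, "ty": 0, "tz": 0, "twist": 0.088}, {"tx": 0, "ty": 0, "tz": 0, "twist": 0.088}, {"tx": 0, "ty": 0, "tz": 0, "twist": 0.088}, {"tx": 0, "ty": 0, "tz": 0, "twist": 0.088}, {"tx": 0, "ty": 0, "tz": 0, "twist": 0.088}, {"tx": 0, "ty": 0, "tz": 0, "twist": 0.09}]' --gripper -0.1 --squeeze 20

```text
clock: 2.8
position: [0.2779, 0.5598, 0.2011]
ee_rot: [-2.227, -2.216, -0.0]
force: [0.2, -0.1, 0.2]
width: 0.55
gripper_force: 0.0
```

Emit:
move_arm --motion '[{"tx": -0.04, "ty": 0.03, "tz": 0, "twist": 0}, {"tx": -0.04, "ty": 0.03, "tz": 0, "twist": 0}, {"tx": -0.045, "ty": 0.02, "tz": 0, "twist": 0}, {"tx": -0.045, "ty": 0.02, "tz": 0, "twist": 0}, {"tx": -0.045, "ty": 0.02, "tz": 0, "twist": 0}, {"tx": -0.045, "ty": 0.02, "tz": 0, "twist": 0}, {"tx": -0.045, "ty": 0.02, "tz": 0, "twist": 0}, {"tx": -0.045, "ty": 0.02, "tz": 0, "twist": 0}, {"tx": -0.045, "ty": 0.02, "tz": 0, "twist": 0}, {"tx": -0.045, "ty": 0.01, "tz": 0, "twist": 0}, {"tx": -0.045, "ty": 0, "tz": 0, "twist": 0}, {"tx": -0.045, "ty": 0, "tz": 0, "twist": 0}]'

```text
clock: 4.0
position: [0.4886, 0.0281, 0.2012]
ee_rot: [2.22, 2.222, 0.001]
force: [1.6, 0.4, -0.2]
width: 0.55
gripper_force: 0.0
```

Emit:
move_arm --motion '[{"tx": -0.04, "ty": 0, "tz": 0, "twist": 0}, {"tx": -0.04, "ty": 0, "tz": 0, "twist": 0}, {"tx": -0.04, "ty": 0, "tz": 0, "twist": 0}, {"tx": -0.04, "ty": 0, "tz": 0, "twist": 0}, {"tx": -0.04, "ty": 0, "tz": 0, "twist": 0}, {"tx": -0.04, "ty": 0, "tz": 0, "twist": 0}, {"tx": 0, "ty": 0, "tz": 0, "twist": 0}]'

```text
clock: 4.7
position: [0.4876, -0.2164, 0.2016]
ee_rot: [2.227, 2.212, -0.003]
force: [-0.3, 0.4, 0.3]
width: 0.549
gripper_force: 0.0
```

Run:
```python
from h import *
delta([.488,-.338,.055],0)
im=arm.get_image("side");cv2.imwrite("pics/s2.png",im[:,:,::-1])
g=hsv(im);m=((g[:,:,2]<60)*255).astype(np.uint8);m[:, :335]=0;m[:,370:]=0;m[:280]=0;m[310:]=0
n,l,st,ce=cv2.connectedComponentsWithStats(m)
for i in range(1,n):
    if st[i][4]>20:print("handle",ce[i],st[i],rect(l==i,"side",.06))
```

```text
pos [ 0.4876 -0.2164  0.2016] clk 4.7 y-yaw -0.006858126338623905 tool d [-0.1211  0.0011  0.147 ] twist -0.004366018828562808 j [-0.1612  0.3096  0.6211  1.8342 -0.2017  1.0593  0.5295]
handle [353.7905 295.527 ] [343 286  22  20 148] (array([ 0.4877, -0.342 ]), array([70., 17.]), 88.07904815673828)
```

Emit:
move_arm --motion '[{"tx": -0.04, "ty": 0, "tz": 0, "twist": 0}, {"tx": -0.04, "ty": 0, "tz": 0, "twist": 0}, {"tx": -0.04, "ty": 0, "tz": 0, "twist": 0.01}, {"tx": 0, "ty": 0, "tz": 0.04, "twist": 0}, {"tx": 0, "ty": 0, "tz": 0.04, "twist": 0}, {"tx": 0, "ty": 0, "tz": 0.04, "twist": 0}, {"tx": 0, "ty": 0, "tz": 0.02, "twist": 0}, {"tx": 0, "ty": 0, "tz": 0.01, "twist": 0}, {"tx": 0, "ty": 0, "tz": 0, "twist": 0}]'

```text
clock: 5.65
position: [0.4887, -0.3286, 0.0501]
ee_rot: [-2.235, -2.205, 0.0]
force: [0.7, 0.6, 0.4]
width: 0.55
gripper_force: 0.0
```

Emit:
move_arm --motion '[{"tx": 0, "ty": 0, "tz": 0, "twist": 0}, {"tx": 0, "ty": 0, "tz": 0, "twist": 0}, {"tx": 0, "ty": 0, "tz": 0, "twist": 0}, {"tx": 0, "ty": 0, "tz": 0, "twist": 0}, {"tx": 0, "ty": 0, "tz": 0, "twist": 0}, {"tx": 0, "ty": 0, "tz": 0, "twist": 0}]' --gripper 1 --squeeze 10

```text
clock: 6.25
position: [0.4889, -0.33, 0.0512]
ee_rot: [2.238, 2.205, 0.0]
force: [-0.6, 0.3, 0.7]
width: 0.078
gripper_force: 0.0
```

Emit:
move_arm --motion '[{"tx": 0, "ty": 0, "tz": 0, "twist": 0}]'

```text
clock: 6.35
position: [0.4888, -0.33, 0.051]
ee_rot: [-2.238, -2.205, -0.0]
force: [-0.1, 0.5, -0.3]
width: 0.015
gripper_force: 0.0
```

Run:
```python
from h import *
delta([.488,-.338,.055],0)
for n,(a,b,c,d) in{"side":(220,340,290,440),"top":(130,260,360,500)}.items():
    im=arm.get_image(n);cv2.imwrite(f"pics/{n}3.png",cv2.resize(im[a:b,c:d,::-1],None,fx=4,fy=4))
```

```text
pos [ 0.4888 -0.33    0.051 ] clk 6.35 y-yaw -0.014763117280317048 tool d [-0.008  -0.0007 -0.004 ] twist -0.009398492362431376 j [ 0.1347  0.5854  0.5381  1.8539 -0.4012  0.8116  0.8656]
```

View pics/side3.png

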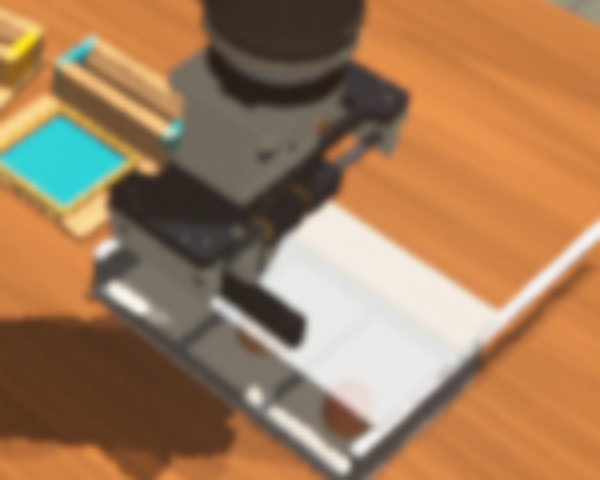

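The side crop shows the gripper beside the handle, which is still visible at full-image pixel (356,297), and the fingers closed on nothing. I'll check from the top with the TCP projected.

Run:
```python
from h import *
p=pose()[0]["position"]
im=cv2.imread("pics/top3.png")
for q,c in((p,(0,0,255)),((.4885,-.339,.067),(0,255,0)),((.4885,-.339,.043),(255,0,0))):
    a=(proj("top",q)-[360,130])*4;cv2.circle(im,tuple(int(v) for v in a),3,c,-1);print(a,(proj("side",q)-[290,220])*4)
cv2.imwrite("pics/top3b.png",im)
```

```text
[237.3256 420.6462] [237.439  299.1407]
[257.9348 419.3165] [251.5617 289.6406]
[248.1575 421.6692] [247.615  316.0309]
```

View pics/top3b.png

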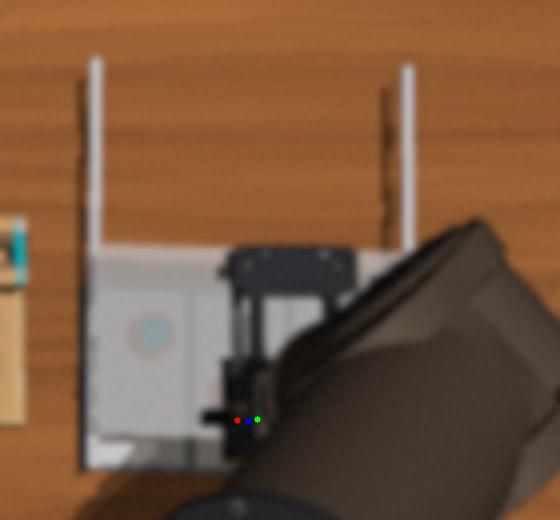

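Emit:
move_arm --motion '[{"tx": 0, "ty": 0, "tz": -0.03, "twist": 0}, {"tx": 0, "ty": 0, "tz": -0.03, "twist": 0}, {"tx": 0, "ty": 0, "tz": -0.03, "twist": 0}, {"tx": 0, "ty": 0, "tz": -0.02, "twist": 0}, {"tx": 0, "ty": 0, "tz": 0, "twist": 0}, {"tx": 0, "ty": 0, "tz": 0, "twist": 0}]'

```text
clock: 7.05
position: [0.4888, -0.3298, 0.161]
ee_rot: [2.237, 2.205, 0.001]
force: [0.1, 0.3, -0.2]
width: 0.003
gripper_force: 0.0
```

Run:
```python
from h import *
p=pose()[0]["position"];print(p,pose()[0]["width"])
o=[]
for n in C:
    im=arm.get_image(n)[:,:,::-1].copy();u=proj(n,p);print(n,u)
    c,r=int(u[0])-50,int(u[1])-60
    q=cv2.resize(im[r:r+110,c:c+100],None,fx=4,fy=4,interpolation=2);cv2.circle(q,tuple(int(v) for v in (u-[c,r])*4),2,(0,0,255),-1);o.append(q)
cv2.imwrite("pics/c4.png",np.hstack(o))
```

```text
[ 0.4888 -0.3298  0.161 ] 0.0032151424455759206
top [431.0691 232.191 ]
side [353.9276 262.6109]
```

View pics/c4.png

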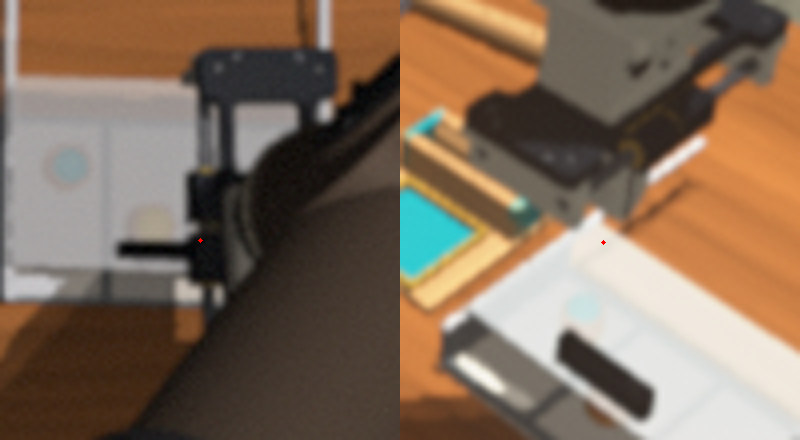

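The side crop shows the real fingertip (605,215) above the projected TCP (603,242), about 16–20 mm higher than reported. That explains the miss over the handle. At TCP z 0.036 the real tip stays above 0.052, so I'll retry there.

Emit:
move_arm --motion '[{"tx": -0.008, "ty": 0, "tz": 0, "twist": 0}, {"tx": 0, "ty": 0, "tz": 0, "twist": 0}, {"tx": 0, "ty": 0, "tz": 0, "twist": 0}, {"tx": 0, "ty": 0, "tz": 0, "twist": 0}, {"tx": 0, "ty": 0, "tz": 0.03, "twist": 0}, {"tx": 0, "ty": 0, "tz": 0.03, "twist": 0}, {"tx": 0, "ty": 0, "tz": 0.03, "twist": 0}, {"tx": 0, "ty": 0, "tz": 0.02, "twist": 0}, {"tx": 0, "ty": 0, "tz": 0.008, "twist": 0}, {"tx": 0, "ty": 0, "tz": 0.007, "twist": 0}, {"tx": 0, "ty": 0, "tz": 0, "twist": 0}]' --gripper -0.1

```text
clock: 8.25
position: [0.4887, -0.338, 0.0359]
ee_rot: [-2.238, -2.205, 0.0]
force: [0.6, 0.0, -0.3]
width: 0.549
gripper_force: 0.0
```

Emit:
move_arm --motion '[{"tx": 0, "ty": 0, "tz": 0, "twist": 0}, {"tx": 0, "ty": 0, "tz": 0, "twist": 0}, {"tx": 0, "ty": 0, "tz": 0, "twist": 0}, {"tx": 0, "ty": 0, "tz": 0, "twist": 0}, {"tx": 0, "ty": 0, "tz": 0, "twist": 0}, {"tx": 0, "ty": 0, "tz": 0, "twist": 0}, {"tx": 0, "ty": 0, "tz": 0, "twist": 0}]' --gripper 1 --squeeze 10

```text
clock: 8.95
position: [0.4889, -0.338, 0.0362]
ee_rot: [2.238, 2.205, 0.001]
force: [0.2, 0.3, 1.7]
width: 0.127
gripper_force: 10.0
```

Emit:
move_arm --motion '[{"tx": 0, "ty": 0.015, "tz": 0, "twist": 0}, {"tx": -0.001, "ty": 0.02, "tz": 0, "twist": 0}, {"tx": 0, "ty": 0.02, "tz": 0, "twist": 0}, {"tx": -0.001, "ty": 0.02, "tz": 0, "twist": 0}, {"tx": 0, "ty": 0.02, "tz": 0, "twist": 0}, {"tx": -0.001, "ty": 0.02, "tz": 0, "twist": 0}, {"tx": 0, "ty": 0.02, "tz": 0, "twist": 0}, {"tx": 0, "ty": 0, "tz": 0, "twist": 0}, {"tx": 0, "ty": 0, "tz": 0, "twist": 0}, {"tx": 0, "ty": 0, "tz": 0, "twist": 0}]'

```text
clock: 9.95
position: [0.6165, -0.3432, 0.0349]
ee_rot: [-2.234, -2.194, 0.009]
force: [-19.5, 3.7, 11.6]
width: 0.296
gripper_force: 10.0
```

Emit:
move_arm --motion '[{"tx": 0, "ty": -0.007, "tz": 0, "twist": 0}, {"tx": 0, "ty": 0, "tz": 0, "twist": 0}, {"tx": 0, "ty": 0, "tz": 0, "twist": 0}]'

```text
clock: 10.25
position: [0.6092, -0.343, 0.0349]
ee_rot: [-2.234, -2.194, 0.009]
force: [-19.9, 4.6, 11.2]
width: 0.138
gripper_force: 10.0
```

Run:
```python
from h import *
s=pose()[0];print(s["position"],s["width"],s["force"])
for n,(a,b,c,d) in{"side":(200,340,290,440),"top":(100,260,360,500)}.items():
    im=arm.get_image(n);cv2.imwrite(f"pics/{n}5.png",cv2.resize(im[a:b,c:d,::-1],(400,400)))
cv2.imwrite("pics/c5.png",np.hstack([cv2.imread("pics/top5.png"),cv2.imread("pics/side5.png")]))
```

```text
[ 0.6092 -0.343   0.0349] 0.13836298609840014 [-19.9134   4.5858  11.2436]
```

View pics/c5.png

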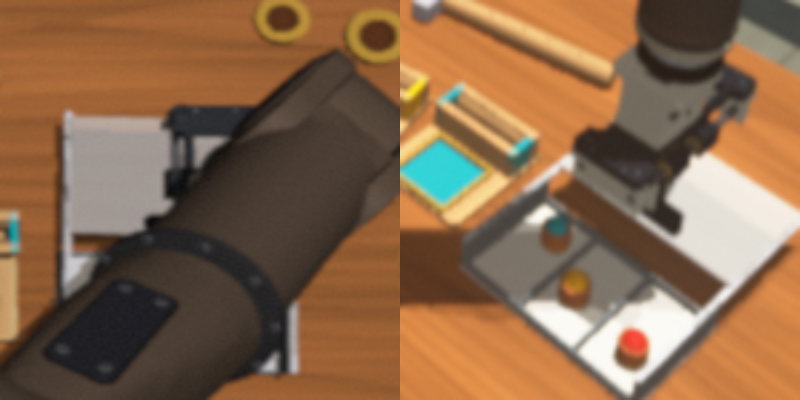

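Emit:
move_arm --motion '[{"tx": 0, "ty": 0, "tz": 0, "twist": 0}, {"tx": 0, "ty": 0, "tz": 0, "twist": 0}, {"tx": 0, "ty": 0, "tz": 0, "twist": 0}, {"tx": 0, "ty": 0, "tz": -0.03, "twist": 0}, {"tx": 0, "ty": 0, "tz": -0.04, "twist": 0}, {"tx": 0, "ty": 0, "tz": -0.04, "twist": 0}, {"tx": 0, "ty": 0, "tz": -0.04, "twist": 0}, {"tx": 0.04, "ty": 0, "tz": 0, "twist": 0}, {"tx": 0.04, "ty": 0, "tz": 0, "twist": 0}, {"tx": 0.04, "ty": 0, "tz": 0, "twist": 0}, {"tx": 0.04, "ty": 0, "tz": 0, "twist": 0}, {"tx": 0.04, "ty": 0, "tz": 0, "twist": 0}]' --gripper -0.1

```text
clock: 11.55
position: [0.62, -0.141, 0.1863]
ee_rot: [2.237, 2.205, 0.001]
force: [0.7, -0.5, -0.2]
width: 0.548
gripper_force: 0.0
```

```bash
cat >> h.py <<'E'
def handle(n,z,save=None):
    im=arm.get_image(n);g=hsv(im);m=((g[:,:,2]<60)*255).astype(np.uint8)
    # keep a window around the tray
    M=np.zeros_like(m);P=np.array([proj(n,(x,y,z)) for x,y in((.44,-.27),(.68,-.27),(.68,-.42),(.44,-.42))]);cv2.fillConvexPoly(M,P.astype(np.int32),255);m&=M
    k,l,st,ce=cv2.connectedComponentsWithStats(m)
    for i in range(1,k):
        if st[i][4]>40:print("dark",n,ce[i],st[i],*rect(l==i,n,z))
    return im
def stones():
    out={}
    for n in C:
        im=arm.get_image(n)
        for col in RNG:
            for ce,st,m in blobs(im,col,8):
                w=atz(n,ce,.028)
                if abs(w[0]-.51)<.09 and abs(w[1]+.34)<.11: print(col,n,ce.round(1),st[4],w[:2]);out[col,n]=ce
    for col in RNG:
        if (col,"top") in out and (col,"side") in out: print(col,"tri",*tri(out[col,"top"],out[col,"side"]))
E
python3 - <<'E'
from h import *
s=pose()[0];print(s["position"],s["force"],s["width"])
print(tri([1,1],[1,1])[1])
a=handle("top",.067);b=handle("side",.06)
stones()
cv2.imwrite("pics/c6.png",np.hstack([cv2.resize(a[100:260,360:500,::-1],(400,457)),cv2.resize(b[200:340,290:440,::-1],(400,457))]))
E
```

```text
[ 0.62   -0.141   0.1863] [ 0.7496 -0.5386 -0.184 ] 0.5482436919579435
0.2969367032565144
dark top [424.1238 188.4857] [411 187  27   4 105] [ 0.6075 -0.3424] [67.  8.] 89.5628890991211
dark side [383.6045 271.8806] [373 264  22  17 134] [ 0.6059 -0.3478] [68. 19.] 87.27739715576172
coral top [448.3 233.2] 64 [ 0.4947 -0.4117]
amber top [419.4 227.6] 30 [ 0.5099 -0.3367]
turquoise top [398.2 213. ] 36 [ 0.5488 -0.2826]
coral side [377.3 319.5] 67 [ 0.4923 -0.4138]
amber side [355.7 297.3] 29 [ 0.5111 -0.3352]
turquoise side [348.7 277.9] 31 [ 0.5514 -0.2817]
coral tri [ 0.4948 -0.4126  0.0247] 0.00011742984015267867
amber tri [ 0.5097 -0.3361  0.0299] 8.480325109403175e-05
turquoise tri [ 0.549  -0.2825  0.0302] 0.0006135306209295431
```

View pics/c6.png

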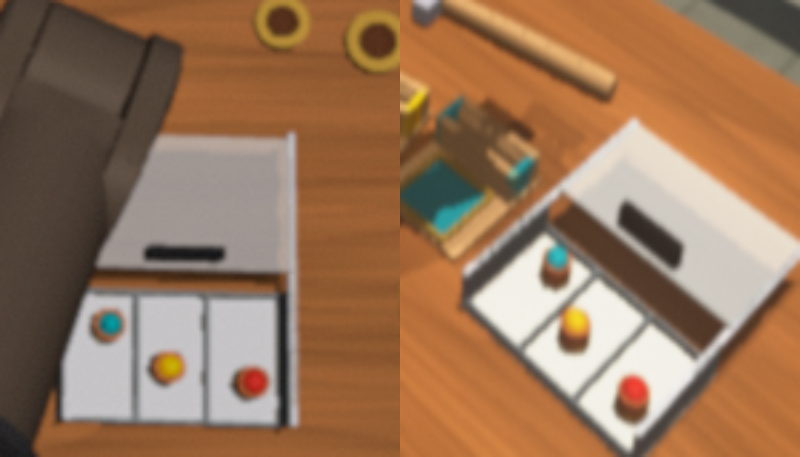

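The cover opened onto its stop (20 N). It was already about 20 mm open at the start, judging by the uncovered strip at the front, so its open end is where it now stands. The three stones stand in the tray, with turquoise at top pixel (398,213), amber (419,228) and coral (448,233).

Run:
```python
from h import *
print("edge",atz("top",(430,194.5),.043),"far wall",atz("top",(430,203),.012),"front",atz("top",(430,247),.012))
print("rail end",atz("top",(462,146),.04), "cover far edge",atz("top",(440,148),.043))
p=pose()[0]["position"]
delta([.546,-.282,.15],0)
```

```text
edge [ 0.5952 -0.3638  0.043 ] far wall [ 0.5766 -0.3715  0.012 ] front [ 0.4597 -0.3669  0.012 ]
rail end [ 0.7244 -0.4542  0.04  ] cover far edge [ 0.7188 -0.395   0.043 ]
pos [ 0.6202 -0.1413  0.1862] clk 11.75 y-yaw -0.011602953606023222 tool d [-0.1415 -0.0726  0.0361] twist -0.007386669683458064 j [-0.2587  0.509   0.6103  1.5993 -0.314   1.1323  0.4148]
```

Emit:
move_arm --motion '[{"tx": -0.036, "ty": -0.018, "tz": 0, "twist": 0}, {"tx": -0.036, "ty": -0.018, "tz": 0, "twist": 0}, {"tx": -0.036, "ty": -0.018, "tz": 0, "twist": 0}, {"tx": -0.034, "ty": -0.018, "tz": 0, "twist": 0}, {"tx": 0, "ty": 0, "tz": 0, "twist": 0}, {"tx": 0, "ty": 0, "tz": 0.04, "twist": 0}, {"tx": 0, "ty": 0, "tz": 0.04, "twist": 0}, {"tx": 0, "ty": 0, "tz": 0.02, "twist": 0}, {"tx": 0, "ty": 0, "tz": 0, "twist": 0}]' --gripper 0.04

```text
clock: 12.65
position: [0.5433, -0.284, 0.0832]
ee_rot: [-2.237, -2.2, 0.004]
force: [-0.8, -1.1, -0.3]
width: 0.476
gripper_force: 0.0
```

Emit:
move_arm --motion '[{"tx": 0.002, "ty": 0.004, "tz": 0, "twist": 0}, {"tx": 0, "ty": 0, "tz": 0.03, "twist": 0}, {"tx": 0, "ty": 0, "tz": 0.03, "twist": 0}, {"tx": 0, "ty": 0, "tz": 0.015, "twist": 0}, {"tx": 0, "ty": 0, "tz": 0.006, "twist": 0}, {"tx": 0, "ty": 0, "tz": 0, "twist": 0}]'

```text
clock: 13.25
position: [0.55, -0.2823, 0.0056]
ee_rot: [2.238, 2.204, 0.0]
force: [-1.1, 1.1, -0.1]
width: 0.485
gripper_force: 0.0
```

Emit:
move_arm --motion '[{"tx": 0, "ty": 0, "tz": 0, "twist": 0}, {"tx": 0, "ty": 0, "tz": 0, "twist": 0}, {"tx": 0, "ty": 0, "tz": 0, "twist": 0}, {"tx": 0, "ty": 0, "tz": 0, "twist": 0}, {"tx": 0, "ty": 0, "tz": 0, "twist": 0}]' --gripper 1 --squeeze 10

```text
clock: 13.75
position: [0.5496, -0.2819, 0.0053]
ee_rot: [2.237, 2.205, 0.0]
force: [-0.0, 0.3, 0.1]
width: 0.098
gripper_force: 0.0
```

Emit:
move_arm --motion '[{"tx": 0, "ty": -0.002, "tz": 0, "twist": 0}, {"tx": 0, "ty": 0, "tz": 0, "twist": 0}, {"tx": 0, "ty": 0, "tz": 0, "twist": 0}, {"tx": 0, "ty": 0, "tz": 0, "twist": 0}, {"tx": 0, "ty": 0, "tz": 0, "twist": 0}, {"tx": 0, "ty": 0, "tz": 0.006, "twist": 0}, {"tx": 0, "ty": 0, "tz": 0.006, "twist": 0}, {"tx": 0, "ty": 0, "tz": 0.003, "twist": 0}, {"tx": 0, "ty": 0, "tz": 0, "twist": 0}]' --gripper 0.04

```text
clock: 14.65
position: [0.547, -0.2816, -0.0108]
ee_rot: [-2.237, -2.204, 0.001]
force: [0.0, 0.3, 0.6]
width: 0.48
gripper_force: 0.0
```

Emit:
move_arm --motion '[{"tx": 0, "ty": 0, "tz": 0, "twist": 0}, {"tx": 0, "ty": 0, "tz": 0, "twist": 0}, {"tx": 0, "ty": 0, "tz": 0, "twist": 0}, {"tx": 0, "ty": 0, "tz": 0, "twist": 0}, {"tx": 0, "ty": 0, "tz": 0, "twist": 0}]' --gripper 1 --squeeze 10

```text
clock: 15.15
position: [0.5476, -0.2819, -0.0098]
ee_rot: [2.238, 2.205, 0.0]
force: [-0.0, 0.4, 0.1]
width: 0.321
gripper_force: 10.0
```

Emit:
move_arm --motion '[{"tx": 0, "ty": 0, "tz": -0.01, "twist": 0}, {"tx": 0, "ty": 0, "tz": -0.03, "twist": 0}, {"tx": 0, "ty": 0, "tz": -0.03, "twist": 0}, {"tx": 0, "ty": 0, "tz": -0.03, "twist": 0}, {"tx": 0.035, "ty": -0.003, "tz": 0, "twist": 0}, {"tx": 0.035, "ty": -0.003, "tz": 0, "twist": 0}, {"tx": 0.035, "ty": -0.003, "tz": 0, "twist": 0}, {"tx": 0.036, "ty": -0.003, "tz": 0, "twist": 0}, {"tx": 0, "ty": 0, "tz": 0, "twist": 0}, {"tx": 0, "ty": 0, "tz": 0, "twist": 0}]' --squeeze 15

```text
clock: 16.15
position: [0.5379, -0.1399, 0.0907]
ee_rot: [2.235, 2.207, 0.001]
force: [0.2, -1.0, -0.3]
width: 0.32
gripper_force: 15.0
```

Run:
```python
from h import *
s=pose()[0];print(s["width"],s["gripper_force"])
delta([.5355,-.1405,-.007],None)
im=arm.get_image("side")
u=proj("side",s["position"]);print(u)
c,r=int(u[0])-60,int(u[1])-60
cv2.imwrite("pics/c7.png",cv2.resize(im[r:r+100,c:c+120,::-1],None,fx=5,fy=5,interpolation=2))
```

```text
0.3195201470599182 14.999752342700958
pos [ 0.5379 -0.1399  0.0907] clk 16.15 y-yaw -0.012699663457234688 tool d [-0.0007 -0.0024  0.0977] twist 0 j [-0.265   0.4881  0.5927  1.9086 -0.3567  0.8499  0.5   ]
[306.3978 237.2041]
```

View pics/c7.png

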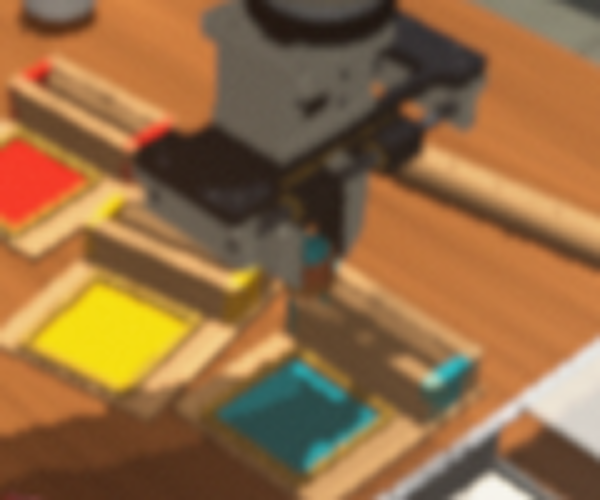

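The stone is held upright between the fingers, at crop (317,265), above the turquoise dish. Lowering it.

Emit:
move_arm --motion '[{"tx": 0, "ty": -0.002, "tz": 0.03, "twist": 0}, {"tx": 0, "ty": 0, "tz": 0.03, "twist": 0}, {"tx": 0, "ty": 0, "tz": 0.02, "twist": 0}, {"tx": 0, "ty": 0, "tz": 0.01, "twist": 0}, {"tx": 0, "ty": 0, "tz": 0.007, "twist": 0}, {"tx": 0, "ty": 0, "tz": 0, "twist": 0}, {"tx": 0, "ty": 0, "tz": 0, "twist": 0}]'

```text
clock: 16.9
position: [0.5361, -0.1412, -0.0062]
ee_rot: [2.238, 2.204, 0.001]
force: [0.6, 0.2, 1.1]
width: 0.318
gripper_force: 15.0
```

Release to a 44 mm opening, then lift.

Emit:
move_arm --motion '[{"tx": 0, "ty": 0, "tz": 0.001, "twist": 0}, {"tx": 0, "ty": 0, "tz": 0, "twist": 0}, {"tx": 0, "ty": 0, "tz": 0, "twist": 0}, {"tx": 0, "ty": 0, "tz": -0.02, "twist": 0}, {"tx": 0, "ty": 0, "tz": -0.03, "twist": 0}, {"tx": 0, "ty": 0, "tz": -0.03, "twist": 0}, {"tx": 0, "ty": 0, "tz": -0.03, "twist": 0}, {"tx": -0.045, "ty": -0.006, "tz": 0, "twist": 0}, {"tx": -0.05, "ty": -0.006, "tz": 0, "twist": 0}, {"tx": -0.05, "ty": -0.007, "tz": 0, "twist": 0}, {"tx": -0.05, "ty": -0.007, "tz": 0, "twist": 0}, {"tx": 0, "ty": 0, "tz": 0, "twist": 0}]' --gripper 0.04

```text
clock: 18.1
position: [0.5033, -0.3431, 0.1032]
ee_rot: [2.246, 2.19, -0.006]
force: [-0.2, -1.0, 0.4]
width: 0.48
gripper_force: 0.0
```

Run:
```python
from h import *
stones()
delta([.5098,-.3365,-.01],None)
```

```text
coral side [377.3 319.6] 68 [ 0.4923 -0.4138]
pos [ 0.506  -0.3356  0.1021] clk 18.2 y-yaw -0.018279043444004908 tool d [-0.0008  0.0039  0.1121] twist 0 j [ 0.0945  0.5522  0.5971  1.7687 -0.3746  0.9361  0.83  ]
```

Emit:
move_arm --motion '[{"tx": -0.001, "ty": 0.003, "tz": 0.03, "twist": 0}, {"tx": 0, "ty": 0, "tz": 0.03, "twist": 0}, {"tx": 0, "ty": 0, "tz": 0.03, "twist": 0}, {"tx": 0, "ty": 0, "tz": 0.012, "twist": 0}, {"tx": 0, "ty": 0, "tz": 0.01, "twist": 0}, {"tx": 0, "ty": 0, "tz": 0, "twist": 0}, {"tx": 0, "ty": 0, "tz": 0, "twist": 0}]'

```text
clock: 18.9
position: [0.5106, -0.3351, -0.009]
ee_rot: [2.237, 2.205, 0.001]
force: [0.6, 0.1, 0.1]
width: 0.479
gripper_force: 0.0
```

Emit:
move_arm --motion '[{"tx": 0, "ty": 0, "tz": 0, "twist": 0}, {"tx": 0, "ty": 0, "tz": 0, "twist": 0}, {"tx": 0, "ty": 0, "tz": 0, "twist": 0}, {"tx": 0, "ty": 0, "tz": 0, "twist": 0}]' --gripper 1 --squeeze 15

```text
clock: 19.3
position: [0.5104, -0.3353, -0.0092]
ee_rot: [2.237, 2.204, 0.001]
force: [-2.1, 0.4, 6.4]
width: 0.319
gripper_force: 15.0
```

Emit:
move_arm --motion '[{"tx": 0, "ty": 0, "tz": -0.02, "twist": 0}, {"tx": 0, "ty": 0, "tz": -0.04, "twist": 0}, {"tx": 0, "ty": 0, "tz": -0.04, "twist": 0}, {"tx": 0.04, "ty": 0, "tz": 0, "twist": 0}, {"tx": 0.04, "ty": 0, "tz": 0, "twist": 0}, {"tx": 0.04, "ty": 0, "tz": 0, "twist": 0}, {"tx": 0.04, "ty": 0, "tz": 0, "twist": 0}, {"tx": 0.04, "ty": 0, "tz": 0, "twist": 0}, {"tx": 0.04, "ty": 0, "tz": 0, "twist": 0}, {"tx": 0.04, "ty": 0, "tz": 0, "twist": 0}, {"tx": 0.04, "ty": 0, "tz": 0, "twist": 0}, {"tx": 0, "ty": 0, "tz": 0, "twist": 0}]'

```text
clock: 20.5
position: [0.5145, -0.0083, 0.0897]
ee_rot: [-2.227, -2.213, -0.002]
force: [-0.2, -0.8, -0.3]
width: 0.321
gripper_force: 15.0
```

Run:
```python
from h import *
s=pose()[0];print(s["width"],s["gripper_force"])
delta([.508,-.015,-.0072],None)
```

```text
0.32145737221227916 15.000648200511932
pos [ 0.5145 -0.0083  0.0897] clk 20.5 y-yaw -0.006307373811342573 tool d [-0.007  -0.0064  0.0968] twist 0 j [-0.5396  0.4311  0.6111  2.0073 -0.3431  0.8051  0.2638]
```

Emit:
move_arm --motion '[{"tx": 0, "ty": -0.003, "tz": 0.03, "twist": 0}, {"tx": 0, "ty": 0, "tz": 0.03, "twist": 0}, {"tx": 0, "ty": 0, "tz": 0.02, "twist": 0}, {"tx": 0, "ty": 0, "tz": 0.01, "twist": 0}, {"tx": 0, "ty": 0, "tz": 0.006, "twist": 0}, {"tx": 0, "ty": 0, "tz": 0, "twist": 0}, {"tx": 0, "ty": 0, "tz": 0, "twist": 0}]'

```text
clock: 21.2
position: [0.5122, -0.0151, -0.0053]
ee_rot: [2.238, 2.204, 0.001]
force: [0.8, 0.3, -0.5]
width: 0.318
gripper_force: 15.0
```

Emit:
move_arm --motion '[{"tx": 0, "ty": -0.006, "tz": 0, "twist": 0}, {"tx": 0, "ty": 0, "tz": 0.002, "twist": 0}, {"tx": 0, "ty": 0, "tz": 0, "twist": 0}, {"tx": 0, "ty": 0, "tz": 0, "twist": 0}]'

```text
clock: 21.6
position: [0.5051, -0.0148, -0.0074]
ee_rot: [-2.237, -2.204, -0.0]
force: [-4.3, 0.2, 8.8]
width: 0.319
gripper_force: 15.0
```

Emit:
move_arm --motion '[{"tx": 0, "ty": 0, "tz": 0, "twist": 0}, {"tx": 0, "ty": 0, "tz": 0, "twist": 0}, {"tx": 0, "ty": 0, "tz": 0, "twist": 0}, {"tx": 0, "ty": 0, "tz": -0.02, "twist": 0}, {"tx": 0, "ty": 0, "tz": -0.03, "twist": 0}, {"tx": 0, "ty": 0, "tz": -0.04, "twist": 0}, {"tx": 0, "ty": 0, "tz": -0.03, "twist": 0}, {"tx": -0.05, "ty": 0, "tz": 0, "twist": 0}, {"tx": -0.05, "ty": 0, "tz": 0, "twist": 0}, {"tx": -0.05, "ty": 0, "tz": 0, "twist": 0}, {"tx": -0.05, "ty": 0, "tz": 0, "twist": 0}]' --gripper 0.1

```text
clock: 22.7
position: [0.5026, -0.2164, 0.1122]
ee_rot: [2.236, 2.206, 0.001]
force: [0.6, 0.8, 0.6]
width: 0.451
gripper_force: 0.0
```

Emit:
move_arm --motion '[{"tx": -0.05, "ty": -0.003, "tz": 0, "twist": 0}, {"tx": -0.05, "ty": -0.003, "tz": 0, "twist": 0}, {"tx": -0.05, "ty": -0.003, "tz": 0, "twist": 0}, {"tx": -0.045, "ty": -0.003, "tz": 0, "twist": 0}, {"tx": 0, "ty": 0, "tz": 0, "twist": 0}, {"tx": 0, "ty": 0, "tz": 0, "twist": 0}]' --gripper 0.04

```text
clock: 23.3
position: [0.4868, -0.4107, 0.1116]
ee_rot: [-2.241, -2.202, 0.001]
force: [-0.3, 0.2, -0.2]
width: 0.479
gripper_force: 0.0
```

Run:
```python
from h import *
stones()
delta([.4946,-.4125,-.0095],None)
```

```text
coral side [377.8 319.8] 57 [ 0.4925 -0.4151]
pos [ 0.4882 -0.408   0.1116] clk 23.4 y-yaw -0.013539711209527277 tool d [-0.0046  0.0065  0.1211] twist 0 j [ 0.2089  0.5924  0.6238  1.6832 -0.3997  0.9976  0.9592]
```

Emit:
move_arm --motion '[{"tx": -0.004, "ty": 0.006, "tz": 0.03, "twist": 0}, {"tx": 0, "ty": 0, "tz": 0.03, "twist": 0}, {"tx": 0, "ty": 0, "tz": 0.03, "twist": 0}, {"tx": 0, "ty": 0, "tz": 0.02, "twist": 0}, {"tx": 0, "ty": 0, "tz": 0.011, "twist": 0}, {"tx": 0, "ty": 0, "tz": 0, "twist": 0}, {"tx": 0, "ty": 0, "tz": 0, "twist": 0}]'

```text
clock: 24.1
position: [0.4945, -0.4132, -0.0081]
ee_rot: [2.236, 2.205, 0.001]
force: [0.7, 0.3, 0.1]
width: 0.479
gripper_force: 0.0
```

Emit:
move_arm --motion '[{"tx": 0, "ty": 0, "tz": 0, "twist": 0}, {"tx": 0, "ty": 0, "tz": 0, "twist": 0}, {"tx": 0, "ty": 0, "tz": 0, "twist": 0}, {"tx": 0, "ty": 0, "tz": 0, "twist": 0}]' --gripper 1 --squeeze 15

```text
clock: 24.5
position: [0.4943, -0.4138, -0.008]
ee_rot: [2.237, 2.204, 0.001]
force: [-0.4, 1.4, 6.7]
width: 0.32
gripper_force: 15.0
```

Emit:
move_arm --motion '[{"tx": 0, "ty": 0, "tz": -0.02, "twist": 0}, {"tx": 0, "ty": 0, "tz": -0.04, "twist": 0}, {"tx": 0, "ty": 0, "tz": -0.05, "twist": 0}, {"tx": 0.045, "ty": 0, "tz": 0, "twist": 0}, {"tx": 0.045, "ty": 0, "tz": 0, "twist": 0}, {"tx": 0.045, "ty": 0, "tz": 0, "twist": 0}, {"tx": 0.045, "ty": 0, "tz": 0, "twist": 0}, {"tx": 0.045, "ty": 0.01, "tz": 0, "twist": 0}, {"tx": 0.045, "ty": 0.01, "tz": 0, "twist": 0}, {"tx": 0.045, "ty": 0.01, "tz": 0, "twist": 0}, {"tx": 0.045, "ty": 0.01, "tz": 0, "twist": 0}, {"tx": 0.045, "ty": 0.01, "tz": 0, "twist": 0}]'

```text
clock: 25.7
position: [0.5499, -0.0074, 0.1013]
ee_rot: [2.238, 2.205, 0.001]
force: [1.1, -0.8, -0.8]
width: 0.319
gripper_force: 15.0
```

Emit:
move_arm --motion '[{"tx": 0.045, "ty": 0.01, "tz": 0, "twist": 0}, {"tx": 0.045, "ty": 0.01, "tz": 0, "twist": 0}, {"tx": 0.045, "ty": 0, "tz": 0, "twist": 0}, {"tx": 0, "ty": 0, "tz": 0, "twist": 0}, {"tx": 0, "ty": 0, "tz": 0, "twist": 0}, {"tx": 0, "ty": 0, "tz": 0, "twist": 0}]'

```text
clock: 26.3
position: [0.5716, 0.124, 0.1012]
ee_rot: [2.239, 2.203, -0.001]
force: [-1.1, -0.6, 0.1]
width: 0.316
gripper_force: 15.0
```

Run:
```python
from h import *
s=pose()[0];print(s["width"],s["gripper_force"])
delta([.566,.1345,-.005],None)
```

```text
0.3163179994230229 14.999767988920212
pos [0.5716 0.124  0.1012] clk 26.3 y-yaw -0.01620221704942543 tool d [ 0.0105 -0.0058  0.1062] twist 0 j [-0.7443  0.5278  0.6364  1.8279 -0.3871  0.9128  0.0521]
```

Emit:
move_arm --motion '[{"tx": 0.01, "ty": -0.007, "tz": 0.03, "twist": 0}, {"tx": 0, "ty": 0, "tz": 0.03, "twist": 0}, {"tx": 0, "ty": 0, "tz": 0.025, "twist": 0}, {"tx": 0, "ty": 0, "tz": 0.015, "twist": 0}, {"tx": 0, "ty": 0, "tz": 0.006, "twist": 0}, {"tx": 0, "ty": 0, "tz": 0, "twist": 0}, {"tx": 0, "ty": 0, "tz": 0, "twist": 0}]'

```text
clock: 27.0
position: [0.5658, 0.1352, -0.004]
ee_rot: [2.238, 2.204, 0.002]
force: [-0.0, 0.7, -0.2]
width: 0.32
gripper_force: 15.0
```

Emit:
move_arm --motion '[{"tx": 0, "ty": 0, "tz": 0.001, "twist": 0}, {"tx": 0, "ty": 0, "tz": 0, "twist": 0}, {"tx": 0, "ty": 0, "tz": 0, "twist": 0}, {"tx": 0, "ty": 0, "tz": -0.02, "twist": 0}, {"tx": 0, "ty": 0, "tz": -0.03, "twist": 0}, {"tx": 0, "ty": 0, "tz": -0.04, "twist": 0}, {"tx": 0, "ty": 0, "tz": -0.05, "twist": 0}, {"tx": 0.045, "ty": -0.008, "tz": 0, "twist": 0}, {"tx": 0.045, "ty": -0.008, "tz": 0, "twist": 0}, {"tx": 0.045, "ty": -0.008, "tz": 0, "twist": 0}, {"tx": 0.045, "ty": -0.008, "tz": 0, "twist": 0}, {"tx": 0.033, "ty": -0.006, "tz": 0, "twist": 0}]' --gripper 0.1

```text
clock: 28.2
position: [0.5286, 0.3529, 0.1341]
ee_rot: [-2.234, -2.208, -0.001]
force: [0.7, 1.0, -0.4]
width: 0.448
gripper_force: 0.0
```

Run:
```python
from h import *
delta([.528,.348,.03],0)
im=arm.get_image("side");a=arm.get_image("top")
print([(c.round(1),s[4]) for c,s,_ in blobs(a,"amber") if c[0]<180])
cv2.imwrite("pics/c8.png",np.hstack([im[:,:,::-1][90:330,120:400],a[:,:,::-1][90:330,200:480]]))
```

```text
pos [0.5286 0.3529 0.1341] clk 28.2 y-yaw -0.011789341371053053 tool d [-0.005  -0.0005  0.1041] twist -0.00750532782000349 j [-1.0897  0.5688  0.6441  1.6643 -0.3862  1.0384 -0.334 ]
[(array([163.8, 220.6]), np.int32(41))]
```

View pics/c8.png

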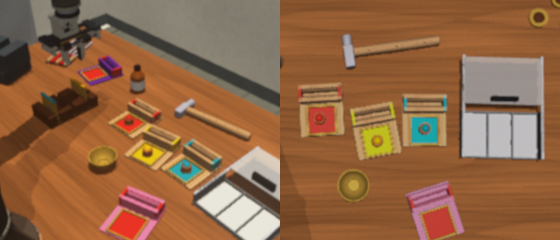

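All three stones sit upright in their dishes and the tray is empty. Next I descend on the amber plaque.

Emit:
move_arm --motion '[{"tx": -0.002, "ty": 0, "tz": 0.03, "twist": 0}, {"tx": 0, "ty": 0, "tz": 0.03, "twist": 0}, {"tx": 0, "ty": 0, "tz": 0.02, "twist": 0}, {"tx": 0, "ty": 0, "tz": 0.014, "twist": 0}, {"tx": 0, "ty": 0, "tz": 0.01, "twist": 0}, {"tx": 0, "ty": 0, "tz": 0, "twist": 0}, {"tx": 0, "ty": 0, "tz": 0, "twist": 0}]'

```text
clock: 29.0
position: [0.5306, 0.3471, 0.0307]
ee_rot: [2.238, 2.204, 0.001]
force: [0.6, -0.2, 0.6]
width: 0.454
gripper_force: 0.0
```

Emit:
move_arm --motion '[{"tx": 0, "ty": 0, "tz": 0, "twist": 0}, {"tx": 0, "ty": 0, "tz": 0, "twist": 0}, {"tx": 0, "ty": 0, "tz": 0, "twist": 0}, {"tx": 0, "ty": 0, "tz": 0, "twist": 0}, {"tx": 0, "ty": 0, "tz": 0, "twist": 0}, {"tx": 0, "ty": 0, "tz": 0, "twist": 0}]' --gripper 1 --squeeze 20

```text
clock: 29.6
position: [0.5288, 0.3472, 0.03]
ee_rot: [-2.236, -2.205, 0.002]
force: [-5.6, -1.1, 5.3]
width: 0.089
gripper_force: 20.0
```

Emit:
move_arm --motion '[{"tx": 0, "ty": 0, "tz": -0.01, "twist": 0}, {"tx": 0, "ty": 0, "tz": -0.02, "twist": 0}, {"tx": 0, "ty": 0, "tz": -0.03, "twist": 0}, {"tx": 0, "ty": 0, "tz": -0.03, "twist": 0}, {"tx": 0, "ty": 0, "tz": -0.02, "twist": 0}, {"tx": 0, "ty": 0, "tz": 0, "twist": 0}]' --squeeze 30

```text
clock: 30.2
position: [0.5325, 0.3477, 0.1437]
ee_rot: [2.237, 2.203, 0.01]
force: [-0.2, 0.0, -1.7]
width: 0.08
gripper_force: 30.0
```

Run:
```python
from h import *
im={n:arm.get_image(n) for n in C}
s=pose()[0];print(s["width"],s["gripper_force"],s["position"])
for col,ctr in(("amber",(.577,-.0024)),("turquoise",(.606,-.1413))):
    for n in C:
        e=[]
        for ce,st,m in blobs(im[n],col,6):
            w=atz(n,ce,.03)
            d=np.hypot(*(w[:2]-ctr))
            if d<.075 and st[4]<120: e.append(w[:2]);print(col,n,st[4],w[:2])
# edges of slot mouth at floor: colored dish rect too
for n in C:
    for col in("amber","turquoise"):
        for ce,st,m in blobs(im[n],col,200):print(n,col,*rect(m,n,.006))
cols=[]
for n,(u,v) in(("top",(320,205)),("side",(305,245))):
    cols.append(cv2.resize(im[n][v-45:v+40,u-60:u+60,::-1],(480,340) if 0 else (400,283),interpolation=2))
cv2.imwrite("pics/c9.png",np.vstack(cols))
```

```text
0.08720860161257363 29.990487098693848 [0.5303 0.3471 0.1403]
amber top 62 [ 0.5846 -0.0558]
amber top 58 [0.5648 0.0466]
amber top 32 [ 0.5065 -0.0155]
amber side 15 [0.5709 0.0523]
amber side 27 [ 0.5884 -0.051 ]
turquoise top 19 [ 0.606  -0.0905]
turquoise top 23 [ 0.6042 -0.194 ]
turquoise top 37 [ 0.5372 -0.1419]
turquoise side 11 [ 0.6109 -0.0872]
turquoise side 15 [ 0.6072 -0.1921]
top amber [ 0.5058 -0.0167] [76. 75.] 10.198820114135742
top turquoise [ 0.5336 -0.1424] [65. 64.] -1.0245590209960938
side amber [ 0.5103 -0.0144] [72. 70.] -80.28864765167236
side turquoise [ 0.5383 -0.138 ] [63. 63.] 89.51490020751953
```

View pics/c9.png

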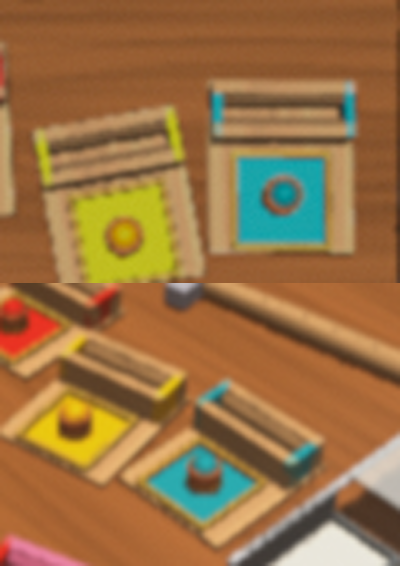

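Emit:
move_arm --motion '[{"tx": 0, "ty": 0, "tz": 0, "twist": -0.06}, {"tx": 0, "ty": 0, "tz": 0, "twist": -0.061}, {"tx": -0.036, "ty": -0.0015, "tz": 0, "twist": 0}, {"tx": -0.036, "ty": -0.0015, "tz": 0, "twist": 0}, {"tx": -0.036, "ty": -0.0015, "tz": 0, "twist": 0}, {"tx": -0.036, "ty": -0.0015, "tz": 0, "twist": 0}, {"tx": -0.036, "ty": -0.0015, "tz": 0, "twist": 0}, {"tx": -0.036, "ty": -0.0015, "tz": 0, "twist": 0}, {"tx": -0.036, "ty": -0.0015, "tz": 0, "twist": 0}, {"tx": -0.036, "ty": -0.0015, "tz": 0, "twist": 0}, {"tx": -0.036, "ty": -0.0015, "tz": 0, "twist": 0}, {"tx": -0.028, "ty": -0.0015, "tz": 0, "twist": 0}]'

```text
clock: 31.5
position: [0.5758, -0.0049, 0.1388]
ee_rot: [-2.02, -2.405, 0.003]
force: [0.4, 0.4, -1.8]
width: 0.083
gripper_force: 30.0
```

Emit:
move_arm --motion '[{"tx": 0, "ty": 0, "tz": 0, "twist": 0}, {"tx": 0, "ty": 0, "tz": 0, "twist": 0}, {"tx": 0, "ty": 0, "tz": 0, "twist": 0}]'

```text
clock: 31.8
position: [0.5761, -0.0008, 0.1391]
ee_rot: [-2.016, -2.408, 0.001]
force: [0.3, 0.5, -1.6]
width: 0.085
gripper_force: 30.0
```

Run:
```python
from h import *
s=pose()[0];print(s["width"],s["gripper_force"])
delta([.577,-.0024,.028],np.radians(10.2))
for n in C:
    for ce,st,m in blobs(arm.get_image(n),"amber",10): print(n,ce,st[4],atz(n,ce,.192)[:2])
```

```text
0.08512074688907062 29.99068021774292
pos [ 0.5761 -0.0008  0.1391] clk 31.8 y-yaw 0.17668084181793967 tool d [-0.0018  0.0008  0.1111] twist -0.0008548160334838983 j [-0.5374  0.4637  0.6334  1.8087 -0.3256  0.9766  0.4077]
top [310.359  237.2564] 39 [ 0.4771 -0.0428]
top [349. 234.] 17 [ 0.4839 -0.132 ]
side [294.75   231.3333] 12 [ 0.4457 -0.1817]
side [272.9167 247.8889] 36 [ 0.3679 -0.1869]
```

Well aligned; lowering with a check near the mouth.

Emit:
move_arm --motion '[{"tx": -0.001, "ty": 0.001, "tz": 0.03, "twist": 0}, {"tx": 0, "ty": 0, "tz": 0.03, "twist": 0}, {"tx": 0, "ty": 0, "tz": 0.015, "twist": 0}, {"tx": 0, "ty": 0, "tz": 0.01, "twist": 0}, {"tx": 0, "ty": 0, "tz": 0.01, "twist": 0}, {"tx": 0, "ty": 0, "tz": 0, "twist": 0}]'

```text
clock: 32.5
position: [0.5771, -0.0029, 0.0444]
ee_rot: [-2.018, -2.407, 0.002]
force: [-2.4, 0.2, -2.1]
width: 0.083
gripper_force: 30.0
```

Emit:
move_arm --motion '[{"tx": 0, "ty": 0, "tz": 0.005, "twist": 0}, {"tx": 0, "ty": 0, "tz": 0.005, "twist": 0}, {"tx": 0, "ty": 0, "tz": 0.003, "twist": 0}, {"tx": 0, "ty": 0, "tz": 0, "twist": 0}, {"tx": 0, "ty": 0, "tz": 0, "twist": 0}]'

```text
clock: 33.0
position: [0.5771, -0.0031, 0.0319]
ee_rot: [-2.018, -2.407, 0.001]
force: [-5.5, -1.1, -4.4]
width: 0.088
gripper_force: 30.0
```

Emit:
move_arm --motion '[{"tx": 0, "ty": -0.001, "tz": 0.002, "twist": 0}, {"tx": 0, "ty": 0, "tz": 0.002, "twist": 0}, {"tx": 0, "ty": 0, "tz": 0, "twist": 0}, {"tx": 0, "ty": 0, "tz": 0, "twist": 0}]'

```text
clock: 33.4
position: [0.577, -0.0031, 0.0281]
ee_rot: [2.018, 2.407, 0.0]
force: [-3.1, -1.2, -1.6]
width: 0.083
gripper_force: 30.0
```

Emit:
move_arm --motion '[{"tx": 0, "ty": 0, "tz": 0.001, "twist": 0}, {"tx": 0, "ty": 0, "tz": 0, "twist": 0}]'

```text
clock: 33.6
position: [0.5771, -0.0031, 0.0278]
ee_rot: [2.018, 2.407, 0.001]
force: [-7.7, 0.0, 9.1]
width: 0.085
gripper_force: 30.0
```

Emit:
move_arm --motion '[{"tx": 0, "ty": 0, "tz": 0, "twist": 0}, {"tx": 0, "ty": 0, "tz": 0, "twist": 0}, {"tx": 0, "ty": 0, "tz": 0, "twist": 0}, {"tx": 0, "ty": 0, "tz": 0, "twist": 0}, {"tx": 0, "ty": 0, "tz": -0.02, "twist": 0}, {"tx": 0, "ty": 0, "tz": -0.03, "twist": 0}, {"tx": 0, "ty": 0, "tz": -0.03, "twist": 0}, {"tx": 0, "ty": 0, "tz": -0.03, "twist": 0.06}, {"tx": 0, "ty": 0, "tz": 0, "twist": 0.061}, {"tx": 0.04, "ty": 0, "tz": 0, "twist": 0}, {"tx": 0.04, "ty": -0.02, "tz": 0, "twist": 0}, {"tx": 0.04, "ty": -0.02, "tz": 0, "twist": 0}]' --gripper 0.1

```text
clock: 34.8
position: [0.5385, 0.1186, 0.1371]
ee_rot: [2.238, 2.203, 0.001]
force: [0.5, 1.0, 0.3]
width: 0.449
gripper_force: 0.0
```

Emit:
move_arm --motion '[{"tx": 0.04, "ty": -0.02, "tz": 0, "twist": 0}, {"tx": 0.04, "ty": -0.02, "tz": 0, "twist": 0}, {"tx": 0.04, "ty": -0.02, "tz": 0, "twist": 0}, {"tx": 0.04, "ty": -0.02, "tz": 0, "twist": 0}, {"tx": 0.04, "ty": -0.02, "tz": 0, "twist": 0}, {"tx": 0.023, "ty": -0.029, "tz": 0, "twist": 0}, {"tx": 0, "ty": 0, "tz": 0, "twist": 0}, {"tx": 0, "ty": 0, "tz": 0, "twist": 0}]'

```text
clock: 35.6
position: [0.4124, 0.343, 0.137]
ee_rot: [2.235, 2.207, 0.0]
force: [1.2, -1.2, -0.3]
width: 0.451
gripper_force: 0.0
```

Run:
```python
from h import *
im={n:arm.get_image(n) for n in C}
delta([.409,.340,.03],np.radians(-.5))
for n in C:
    for ce,st,m in blobs(im[n],"amber",10): print(n,ce.round(1),st[4],*rect(m,n,.082))
cv2.imwrite("pics/c10.png",cv2.resize(np.hstack([im["top"][160:290,240:390,::-1],im["side"][170:300,190:340,::-1]]),None,fx=2.6,fy=2.6,interpolation=2))
```

```text
pos [0.4138 0.3414 0.1372] clk 35.7 y-yaw -0.016338576018205573 tool d [-0.0015 -0.0049  0.1072] twist -0.004845904989964943 j [-1.294   0.4078  0.6846  1.9108 -0.3171  0.9319 -0.4742]
top [292.1 202.2] 251 [ 0.5678 -0.0037] [111.  42.] -78.73666667938232
top [297.2 230.6] 697 [ 0.5005 -0.0155] [73. 72.] 10.896352767944336
top [296.7 229.9] 31 [ 0.502  -0.0135] [15. 13.] -0.6042861938476562
top [349. 234.] 17 [ 0.491  -0.1455] [40.  0.] 89.59442138671875
top [273.1 274.9] 97 [0.39   0.0462] [25. 25.] 89.6633529663086
side [280.9 211.5] 57 [ 0.5778 -0.0015] [74. 12.] -79.76103019714355
side [267.2 218.2] 17 [0.5245 0.0028] [27.  8.] 14.391200065612793
side [295.2 230.8] 27 [ 0.5439 -0.0927] [28.  9.] 11.393952369689941
side [267.8 244.3] 293 [ 0.4532 -0.0769] [66. 64.] -80.28865337371826
```

View pics/c10.png

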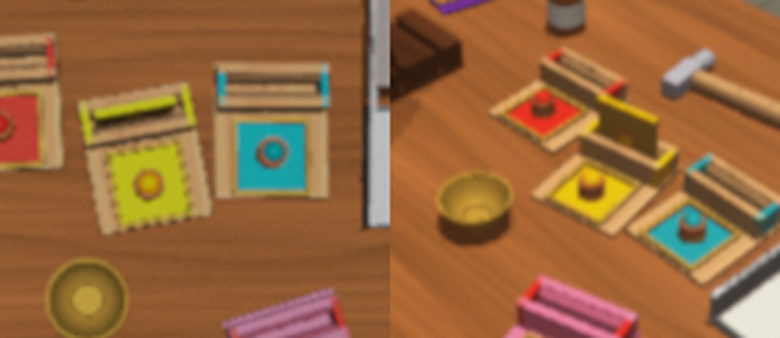

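The amber plaque stands home and upright at top pixel (292,202). Now the turquoise plaque.

Emit:
move_arm --motion '[{"tx": -0.001, "ty": -0.005, "tz": 0.03, "twist": 0}, {"tx": 0, "ty": 0, "tz": 0.03, "twist": 0}, {"tx": 0, "ty": 0, "tz": 0.02, "twist": 0}, {"tx": 0, "ty": 0, "tz": 0.017, "twist": 0}, {"tx": 0, "ty": 0, "tz": 0.01, "twist": 0}, {"tx": 0, "ty": 0, "tz": 0, "twist": 0}, {"tx": 0, "ty": 0, "tz": 0, "twist": 0}]'

```text
clock: 36.4
position: [0.4087, 0.341, 0.0306]
ee_rot: [2.239, 2.203, 0.001]
force: [0.6, -0.1, 0.9]
width: 0.451
gripper_force: 0.0
```

Emit:
move_arm --motion '[{"tx": 0, "ty": 0, "tz": 0, "twist": 0}, {"tx": 0, "ty": 0, "tz": 0, "twist": 0}, {"tx": 0, "ty": 0, "tz": 0, "twist": 0}, {"tx": 0, "ty": 0, "tz": 0, "twist": 0}, {"tx": 0, "ty": 0, "tz": 0, "twist": 0}, {"tx": 0, "ty": 0, "tz": 0, "twist": 0}]' --gripper 1 --squeeze 20

```text
clock: 37.0
position: [0.4079, 0.3415, 0.0302]
ee_rot: [-2.238, -2.205, -0.001]
force: [0.2, -1.1, 2.7]
width: 0.085
gripper_force: 20.0
```

Emit:
move_arm --motion '[{"tx": 0, "ty": 0, "tz": -0.01, "twist": 0}, {"tx": 0, "ty": 0, "tz": -0.02, "twist": 0}, {"tx": 0, "ty": 0, "tz": -0.03, "twist": 0}, {"tx": 0, "ty": 0, "tz": -0.03, "twist": 0}, {"tx": 0, "ty": 0, "tz": -0.03, "twist": 0}, {"tx": 0, "ty": 0, "tz": 0, "twist": 0}]' --squeeze 30

```text
clock: 37.6
position: [0.4098, 0.3425, 0.154]
ee_rot: [-2.238, -2.204, -0.01]
force: [0.2, 0.1, -1.9]
width: 0.083
gripper_force: 30.0
```

Emit:
move_arm --motion '[{"tx": -0.04, "ty": 0.017, "tz": 0, "twist": 0}, {"tx": -0.04, "ty": 0.017, "tz": 0, "twist": 0}, {"tx": -0.04, "ty": 0.017, "tz": 0, "twist": 0}, {"tx": -0.04, "ty": 0.017, "tz": 0, "twist": 0}, {"tx": -0.04, "ty": 0.017, "tz": 0, "twist": 0}, {"tx": -0.04, "ty": 0.017, "tz": 0, "twist": 0}, {"tx": -0.04, "ty": 0.017, "tz": 0, "twist": 0}, {"tx": -0.04, "ty": 0.017, "tz": 0, "twist": 0}, {"tx": -0.04, "ty": 0.017, "tz": 0, "twist": 0}, {"tx": -0.04, "ty": 0.017, "tz": 0, "twist": 0}, {"tx": -0.04, "ty": 0.017, "tz": 0, "twist": 0}, {"tx": -0.04, "ty": 0.017, "tz": 0, "twist": 0}]'

```text
clock: 38.8
position: [0.6047, -0.143, 0.1495]
ee_rot: [-2.237, -2.204, 0.001]
force: [1.1, 0.2, -1.8]
width: 0.083
gripper_force: 30.0
```

Emit:
move_arm --motion '[{"tx": 0, "ty": 0, "tz": 0, "twist": 0}, {"tx": 0, "ty": 0, "tz": 0, "twist": 0}, {"tx": 0, "ty": 0, "tz": 0, "twist": 0}]'

```text
clock: 39.1
position: [0.6042, -0.1402, 0.1494]
ee_rot: [-2.236, -2.205, 0.0]
force: [-0.6, 0.7, -1.5]
width: 0.081
gripper_force: 30.0
```

Run:
```python
from h import *
s=pose()[0];print(s["width"],s["gripper_force"],s["force"])
delta([.607,-.141,.028],np.radians(-1))
```

```text
0.081163934477005 29.99636024236679 [-0.5944  0.6735 -1.4607]
pos [ 0.6042 -0.1402  0.1494] clk 39.1 y-yaw -0.01381498974573773 tool d [-0.0009  0.0029  0.1214] twist 0.002316215483919055 j [-0.3263  0.544   0.7133  1.6888 -0.3992  1.061   0.5007]
```

Emit:
move_arm --motion '[{"tx": -0.001, "ty": 0.003, "tz": 0.03, "twist": 0}, {"tx": 0, "ty": 0, "tz": 0.03, "twist": 0}, {"tx": 0, "ty": 0, "tz": 0.02, "twist": 0}, {"tx": 0, "ty": 0, "tz": 0.015, "twist": 0}, {"tx": 0, "ty": 0, "tz": 0.01, "twist": 0}, {"tx": 0, "ty": 0, "tz": 0, "twist": 0}]'

```text
clock: 39.7
position: [0.606, -0.1413, 0.0437]
ee_rot: [-2.234, -2.204, 0.003]
force: [-5.6, -0.1, -4.0]
width: 0.079
gripper_force: 30.0
```

Emit:
move_arm --motion '[{"tx": 0, "ty": 0, "tz": 0.005, "twist": 0}, {"tx": 0, "ty": 0, "tz": 0.005, "twist": 0}, {"tx": 0, "ty": 0, "tz": 0.003, "twist": 0}, {"tx": 0, "ty": 0, "tz": 0, "twist": 0}]'

```text
clock: 40.1
position: [0.6058, -0.1421, 0.0318]
ee_rot: [-2.235, -2.203, 0.003]
force: [-6.9, -0.6, -3.5]
width: 0.087
gripper_force: 30.0
```

Emit:
move_arm --motion '[{"tx": 0, "ty": -0.001, "tz": 0.002, "twist": 0}, {"tx": 0, "ty": -0.001, "tz": 0.002, "twist": 0}, {"tx": 0, "ty": 0, "tz": 0.001, "twist": 0}, {"tx": 0, "ty": 0, "tz": 0, "twist": 0}, {"tx": 0, "ty": 0, "tz": 0, "twist": 0}]'

```text
clock: 40.6
position: [0.6057, -0.1423, 0.0281]
ee_rot: [-2.237, -2.205, -0.001]
force: [-6.1, 1.0, 9.3]
width: 0.082
gripper_force: 30.0
```

Emit:
move_arm --motion '[{"tx": 0, "ty": 0, "tz": 0, "twist": 0}, {"tx": 0, "ty": 0, "tz": 0, "twist": 0}, {"tx": 0, "ty": 0, "tz": 0, "twist": 0}, {"tx": 0, "ty": 0, "tz": 0, "twist": 0}, {"tx": 0, "ty": 0, "tz": -0.02, "twist": 0}, {"tx": 0, "ty": 0, "tz": -0.04, "twist": 0}, {"tx": 0, "ty": 0, "tz": -0.05, "twist": 0}, {"tx": -0.05, "ty": 0.001, "tz": 0, "twist": 0}, {"tx": -0.05, "ty": 0.001, "tz": 0, "twist": 0}, {"tx": -0.05, "ty": 0, "tz": 0, "twist": 0}, {"tx": -0.05, "ty": 0, "tz": 0, "twist": 0}, {"tx": 0, "ty": 0, "tz": 0, "twist": 0}]' --gripper 0

```text
clock: 41.8
position: [0.6011, -0.3528, 0.1377]
ee_rot: [2.246, 2.191, -0.008]
force: [0.4, -1.1, 0.4]
width: 0.5
gripper_force: 0.0
```

Run:
```python
from h import *
delta([.608,-.343,.038],None)
for n in C:
    for ce,st,m in blobs(arm.get_image(n),"turquoise",10): print(n,ce.round(1),st[4],*rect(m,n,.082))
```

```text
pos [ 0.6011 -0.3528  0.1377] clk 41.8 y-yaw -0.025066552379913665 tool d [0.0106 0.0068 0.0996] twist 0 j [ 0.0498  0.6751  0.6868  1.4933 -0.4467  1.1318  0.7937]
top [324.8 191.7] 18 [ 0.5982 -0.0869] [15.  5.] -0.9227218627929688
top [349.5 189.9] 150 [ 0.5985 -0.1453] [86. 21.] 88.5555419921875
top [343.9 220. ] 477 [ 0.5267 -0.1337] [61. 61.] -1.0245590209960938
top [344.9 217.7] 37 [ 0.5321 -0.1357] [16. 14.] 44.075462341308594
side [323.5 229.1] 51 [ 0.6049 -0.1429] [72.  8.] 89.34502410888672
side [309.5 233. ] 10 [ 0.5646 -0.1274] [9. 8.] 42.362083435058594
side [336.  250.8] 19 [ 0.5602 -0.2259] [16. 11.] 39.63520812988281
side [304.6 260.2] 246 [ 0.4788 -0.1895] [57. 57.] 89.51492309570312
```

Emit:
move_arm --motion '[{"tx": 0, "ty": 0.003, "tz": 0.03, "twist": 0}, {"tx": 0, "ty": 0, "tz": 0.03, "twist": 0}, {"tx": 0, "ty": 0, "tz": 0.02, "twist": 0}, {"tx": 0, "ty": 0, "tz": 0.012, "twist": 0}, {"tx": 0, "ty": 0, "tz": 0.006, "twist": 0}, {"tx": 0, "ty": 0, "tz": 0, "twist": 0}, {"tx": 0, "ty": 0, "tz": 0, "twist": 0}]'

```text
clock: 42.6
position: [0.6084, -0.3427, 0.0401]
ee_rot: [2.236, 2.205, 0.001]
force: [-0.2, 0.4, -0.0]
width: 0.501
gripper_force: 0.0
```

Emit:
move_arm --motion '[{"tx": 0, "ty": 0, "tz": 0, "twist": 0}, {"tx": 0, "ty": 0, "tz": 0, "twist": 0}, {"tx": 0, "ty": 0, "tz": 0, "twist": 0}, {"tx": 0, "ty": 0, "tz": 0, "twist": 0}, {"tx": 0, "ty": 0, "tz": 0, "twist": 0}, {"tx": 0, "ty": 0, "tz": 0, "twist": 0}]' --gripper 1 --squeeze 10

```text
clock: 43.2
position: [0.6079, -0.3427, 0.0391]
ee_rot: [2.238, 2.205, 0.0]
force: [0.2, -0.3, 2.7]
width: 0.129
gripper_force: 10.0
```

Gripped. Drag back toward the closed stop in two stages.

Emit:
move_arm --motion '[{"tx": 0, "ty": -0.015, "tz": 0, "twist": 0}, {"tx": 0.001, "ty": -0.02, "tz": 0, "twist": 0}, {"tx": 0, "ty": -0.02, "tz": 0, "twist": 0}, {"tx": 0.001, "ty": -0.02, "tz": 0, "twist": 0}, {"tx": 0, "ty": -0.02, "tz": 0, "twist": 0}, {"tx": 0.001, "ty": -0.02, "tz": 0, "twist": 0}, {"tx": 0, "ty": -0.015, "tz": 0, "twist": 0}, {"tx": 0, "ty": 0, "tz": 0, "twist": 0}, {"tx": 0, "ty": 0, "tz": 0, "twist": 0}]'

```text
clock: 44.1
position: [0.478, -0.3378, 0.0391]
ee_rot: [2.238, 2.204, 0.0]
force: [-1.2, -0.1, -0.2]
width: 0.126
gripper_force: 10.0
```

Emit:
move_arm --motion '[{"tx": 0, "ty": -0.004, "tz": 0, "twist": 0}, {"tx": 0, "ty": -0.004, "tz": 0, "twist": 0}, {"tx": 0, "ty": 0, "tz": 0, "twist": 0}, {"tx": 0, "ty": 0, "tz": 0, "twist": 0}]'

```text
clock: 44.5
position: [0.4697, -0.3376, 0.0391]
ee_rot: [-2.238, -2.205, 0.0]
force: [-0.9, -0.7, 1.5]
width: 0.125
gripper_force: 10.0
```

Emit:
move_arm --motion '[{"tx": 0, "ty": -0.003, "tz": 0, "twist": 0}, {"tx": 0, "ty": -0.003, "tz": 0, "twist": 0}, {"tx": 0, "ty": 0, "tz": 0, "twist": 0}, {"tx": 0, "ty": 0, "tz": 0, "twist": 0}]'

```text
clock: 44.9
position: [0.4688, -0.3376, 0.0394]
ee_rot: [2.23, 2.204, 0.005]
force: [15.6, -1.7, -9.7]
width: 0.124
gripper_force: 10.0
```

Stop reached (+15.6 N). Back off 4 mm less than the slack, release, lift away and inspect.

Emit:
move_arm --motion '[{"tx": 0, "ty": 0.004, "tz": 0, "twist": 0}, {"tx": 0, "ty": 0, "tz": 0, "twist": 0}, {"tx": 0, "ty": 0, "tz": 0, "twist": 0}]'

```text
clock: 45.2
position: [0.4689, -0.3376, 0.0392]
ee_rot: [2.236, 2.205, 0.001]
force: [4.6, -0.5, -0.7]
width: 0.126
gripper_force: 10.0
```

Emit:
move_arm --motion '[{"tx": 0, "ty": 0, "tz": 0, "twist": 0}, {"tx": 0, "ty": 0, "tz": 0, "twist": 0}, {"tx": 0, "ty": 0, "tz": 0, "twist": 0}, {"tx": 0, "ty": 0, "tz": -0.03, "twist": 0}, {"tx": 0, "ty": 0, "tz": -0.05, "twist": 0}, {"tx": 0, "ty": 0, "tz": -0.05, "twist": 0}, {"tx": 0, "ty": -0.03, "tz": -0.03, "twist": 0}, {"tx": 0, "ty": -0.03, "tz": 0, "twist": 0}, {"tx": 0, "ty": 0, "tz": 0, "twist": 0}, {"tx": 0, "ty": 0, "tz": 0, "twist": 0}]' --gripper 0

```text
clock: 46.2
position: [0.4073, -0.3364, 0.1991]
ee_rot: [-2.239, -2.204, -0.002]
force: [-0.0, -0.3, -0.1]
width: 0.498
gripper_force: 0.0
```

Run:
```python
from h import *
print(pose()[0]["position"])
a=handle("top",.067);b=handle("side",.06)
for col in RNG:
    for n,im in(("top",a),("side",b)):
        print(col,n,[(ce.round(1).tolist(),int(st[4])) for ce,st,m in blobs(im,col,8)])
for n,im in(("top",a),("side",b)):
    cv2.imwrite(f"pics/{n}f.png",im[:,:,::-1])
cv2.imwrite("pics/c11.png",cv2.resize(np.vstack([a[120:270,200:480,::-1],b[170:350,190:470,::-1]]),None,fx=1.8,fy=1.8,interpolation=2))
```

```text
[ 0.4073 -0.3364  0.1991]
dark top [443.75   238.8452] [411 221  47  33 588] [ 0.483  -0.3624] [117.  81.] 89.60712432861328
dark side [347.9577 299.8944] [338 291  21  19 142] [ 0.4665 -0.3414] [69. 17.] 87.21387481689453
coral top [([105.2, 139.9], 23), ([143.9, 147.6], 16), ([121.2, 171.0], 601), ([58.9, 176.3], 160), ([45.0, 182.1], 161), ([258.9, 180.4], 35), ([219.4, 183.2], 36), ([241.3, 209.4], 594), ([370.0, 280.3], 33), ([331.1, 293.8], 21), ([355.4, 309.3], 431)]
coral side [([175.8, 147.7], 55), ([184.1, 149.7], 56), ([223.7, 146.6], 10), ([213.5, 163.1], 149), ([235.6, 161.4], 27), ([253.1, 191.0], 15), ([276.4, 203.6], 25), ([248.9, 212.9], 204), ([244.3, 281.2], 31), ([239.3, 290.4], 12), ([280.2, 297.2], 32), ([247.6, 312.2], 445)]
amber top [([292.3, 202.1], 251), ([297.2, 230.7], 702), ([296.7, 229.7], 31), ([346.0, 234.0], 23), ([273.1, 274.8], 101)]
amber side [([281.1, 211.5], 66), ([267.1, 218.4], 19), ([295.5, 230.8], 32), ([267.9, 243.9], 319), ([222.8, 251.7], 13), ([483.3, 340.9], 35)]
turquoise top [([324.8, 191.7], 18), ([349.5, 189.9], 144), ([344.0, 220.1], 479), ([344.9, 217.7], 37)]
turquoise side [([301.8, 262.1], 169)]
```

View pics/c11.png

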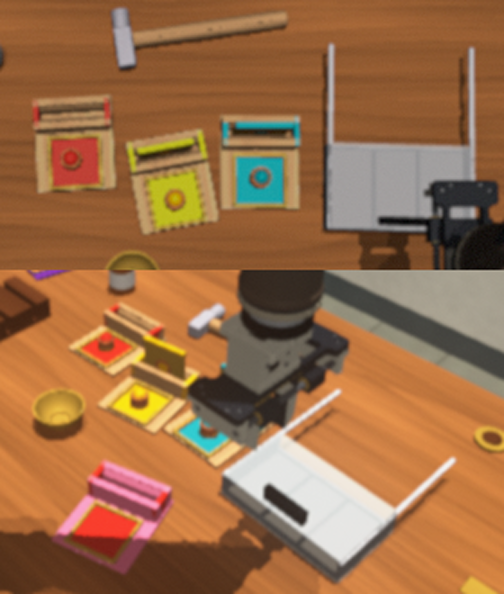

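The cover is shut, each stone is in its dish, and both plaques are in their slots. The robot is clear of everything.

```bash
python3 -c "
from cell import arm
print(arm.sign_off())"
```

```text
the job is handed in; nothing more can be done
None
```

I handed the job in at about 46 s: all three stones are in the dishes of their colour, the amber and turquoise plaques stand in their slots (there was no coral plaque), and the cover is shut against its stop; the verdict was not shown.

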